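# Build up a cable connector in its assembly nest

## Robot

A 6-joint arm with a two-finger parallel gripper is mounted at the origin on the work surface. World frame = base frame: x ahead of the robot, y to its left, z up, the work surface at z = 0. Lengths are in mm, angles in rad, forces in N, time in s.
With the tool pointing down it reaches from about 350 to 875 mm from the base axis. Payload 4.2 kg.
Tool frame: the origin (TCP) lies midway between the tips of the shut fingers; the grasp point (between the pads) lies 19 mm behind it; z points along the fingers, y is the direction in which the jaws open and shut (so a half turn about z gives the same grasp; the last joint's range is limited). The gripper opens to 85 mm and grips with 20 to 120 N. Pads are 22 mm wide; open, the fingers measure 114 mm over their backs; the gripper's body (76 mm by 85 mm) begins 54 mm behind the grasp point. The pads swing forward as they close: fully open they stand 13 mm farther back than shut.
Start: joints at [-1, 0.385, 0.008, 0, -1.194, -0.259], TCP at [191.748, -594.838, 231.312] pointing down, gripper open.
Joint ranges: [-3.14, 3.14], [-1.21, 2.06], [-1.07, 1.41], [-3.16, 2.05], [-2.99, -0.16], [-3.1, 3.1]. Speed limits (rad/s): [2.79, 2.79, 3.14, 3.14, 3.14, 3.14].

## Interface

Orientations are given as a unit quaternion [x, y, z, w].
In Python, from bench import readout, optics, workorder, nets gives the robot as it stands. The module is installed in compiled form; this text tells all that it offers.
- The arm moves only by the tool move_arm, never from a script. Its argument "steps" is a list of rows, each a list of 7 numbers: the opening, from -1 (shut) to 1 (fully open), so that 0 is half open, then the shift along the world's x, y, z in mm, then the turn, a rotation vector about the world's x, y, z in rad. In form: [[gripper, tx, ty, tz, wx, wy, wz], ...]. A call has 1 to 5 rows; each row is the pose to reach, as a shift and turn from the pose commanded when the call began; what a row does not reach only later rows make up. A row lasts 1/12 s, in which the tool goes at most 41.7 mm and 7.16 degrees, less where a joint would pass 70% of its speed; a pose out of reach is approached as far as the arm can. A call with a gripper value outside its range is refused whole. The fingers move at their own pace and stop on an object; the grip force is fixed at half the most. Time passes only in rows, so rows that repeat a pose let the fingers close. It gives the time, the measured TCP pose, the force and the opening at its end, in the units of the state.
- readout.read_state(): the state, without advancing time (a new reading comes with each control period).
- optics.get_image(name): name is "side" or "top"; returns a dict with "frame" (420x560x3 uint8, blue, green, red), "fx", "fy", "cx", "cy" (pixels), "rvec" (rotation vector, rad) and "tvec" (3), from world to camera coordinates, as OpenCV has them. Camera axes: x right, y down, z forward; pixel columns grow to the right and rows downward; lengths in mm; the calibration is good to about 2 mm. A picture is of the moment at which its call begins. There is no depth.
- workorder.job_done(): hands the job in, once; it reports no verdict.
Trained networks look in a picture, given as the dict that the camera call returned (one of the last four; its "shot" number tells which), for a name from the list of things; names that differ only in an ending like _2 or _b are one class to them, and where a whole thing is asked for, a point or a joint stands for the part that bears it (a point fixed in the world has none). Each returns a list of dicts, best first, with "conf" (0 to 1); they miss things now and then, are a little off and sometimes report something else, mostly with a low value. They report only what shows in the picture. A call takes as long as a camera call. They do not tell look-alikes from the thing itself.
- nets.silhouettes(name, picture): "region" (420x560 bool, what is visible of it) and "extent" ([left, top, right, bottom] in pixels, round what is visible of it).
- nets.tip_of(name, picture): "uv" ([column, row] in pixels: a listed point, or the origin of a listed thing).
The state is a dict: "clock": time; "joints": joint angles; "joint_vel": joint speeds; "joint_efforts": joint torques, N m; "position": TCP position; "ee_rot": TCP orientation; "contact_force": force on the tool from outside, world axes, zero at the start; "wrist_torque": the same for the moment, N m; "gripper_width": finger opening in mm.
Only numpy, scipy, OpenCV 4.12 (cv2) and the standard library are available. Lean on these libraries where they do the work, as an engineer would, in place of code of your own. Each camera call takes 0.05 s, during which the arm holds its last target.

## Task

Build up the connector upright in the blue nest, one part at a time from the bottom up: first the grey housing into the nest, then the orange sleeve into the housing, then the black contact carrier into the sleeve, and last the yellow cap over the carrier, each fully home and let go before the next. Do not push or knock over the spray can, the reel and the pot of pins that stand among them; the green nest is not used.

Things in the scene. Friction and masses are not known exactly. Their poses are not given: they have to be found in the camera images.
- housing_mid (a point): Dark grey plastic connector housing: round cup, 64 mm outside diameter, 70 mm tall, mouth up. The point is on its upright axis, half-way up; z is up. It stands upright at the start, anywhere among the other things. Its bore is 56 mm wide and 45 mm deep (inner floor 25 mm above its underside).
- sleeve_mid (a point): Orange plastic insulating sleeve: round cup, 48 mm outside diameter, 95 mm tall, mouth up. The point is on its upright axis, half-way up; z is up. It stands upright at the start, anywhere among the other things. Its bore is 40 mm wide and 45 mm deep (inner floor 50 mm above its underside). Home in the housing it stands on the housing's inner floor and its upper 50 mm stick out: grip it near its top (about 20 mm below the rim).
- carrier_mid (a point): Black plastic contact carrier: solid cylinder, 31 mm diameter, 95 mm tall, five small brass contacts in its top face. The point is on its upright axis, half-way up; z is up. It stands upright at the start, anywhere among the other things. Home in the sleeve it stands on the sleeve's inner floor and its upper 50 mm stick out: grip it near its top (about 20 mm below the top).
- cap_mid (a point): Yellow plastic cap: round, 50 mm outside diameter, 50 mm tall, closed flat top, open underside. The point is on its upright axis, half-way up; z is up. It stands upright at the start, anywhere among the other things. Its bore from below is 41 mm wide and 40 mm deep, so that on the carrier its closed end (10 mm thick) rests on the carrier's top and its rim hangs 40 mm below that.
- nest_blue: Blue round assembly nest fixed on the bench, 96 mm diameter, 18 mm tall, to be used. Origin: centre of its underside, on the bench; z up. In its top is a round recess 72 mm wide and 8 mm deep (recess floor, bright steel, 10 mm above the bench). Two small dark bolt heads on its rim.
- nest_green: Green nest fixed on the bench, same shape and size as the blue one, not used. Origin: centre of its underside.
- spray_can: Bystander: loose white and silver spray can with a red top, 52 mm diameter, 124 mm tall. Origin: centre of its underside. Leave it standing where it is.
- reel: Bystander: loose small reel of black wire with off-white flanges, flat on the bench, 76 mm diameter, 50 mm tall. Origin: centre of its underside. Leave it where it is.
- pin_pot: Bystander: loose purple plastic pot of brass and copper pins, 66 mm diameter, 55 mm tall. Origin: centre of its underside. Leave it standing where it is.
Mind the look-alikes: they are no part of the job. Leave any brown or purple look-alike of the part that bears carrier_mid alone.

How it is judged:
By the outcome, as a careful person would: the job done as asked, in the order asked, and still so for the second after the job is handed in, with the robot touching nothing.
It also fails if it takes over 112 s, if anything falls off the work surface, if the arm or the gripper's body presses on something with over 40 N, if the wrist force passes 120 N, or if a joint passes its speed limit or range.

## Working session

There is one attempt and no reset: what is moved stays moved. The work goes in short steps, Python scripts to look and compute and a tool call to move; the robot and the scene stay as the last step left them, time stands still between calls to the robot, and variables do not carry over. Pictures are saved under pics/ and viewed, and the job is handed in when it is done.

Besides the shell and the picture viewer there is one more tool, called after "Emit:" as name(argument=value, ...), one argument or row to a line, values as JSON. move_arm: Moves the arm, as the interface text tells. Its arguments: {"type":"object","properties":{"steps":{"type":"array","items":{"type":"array","items":{"type":"number"}}}},"required":["steps"]}

```bash
mkdir -p pics; python3 - <<'E'
from bench import readout, optics
import cv2,json
print(readout.read_state())
for n in("top","side"):
    p=optics.get_image(n); cv2.imwrite(f"pics/{n}0.png",p["frame"]); print({k:v for k,v in p.items() if k!="frame"})
E
```

```text
{'clock': 0.0, 'joints': array([-1.00040694e+00,  3.85534215e-01,  6.59002338e-03, -5.02850994e-04,
       -1.19403057e+00, -2.58602147e-01]), 'joint_vel': array([-9.21052509e-04, -1.07685967e-03, -1.29545042e-03,  2.13370545e-03,
        4.81411984e-05,  8.80743987e-04]), 'joint_efforts': array([-5.17508142e-04, -3.92292631e+01,  1.88399756e+01,  4.18610528e+00,
       -4.60855590e-03, -3.45145693e-06]), 'position': array([ 191.55120935, -594.2806306 ,  230.2205132 ]), 'ee_rot': array([-1.55171213e-01,  9.87886964e-01,  1.09109594e-03, -2.24758568e-04]), 'contact_force': array([-0.04718856,  0.07411671, -0.53809818]), 'wrist_torque': array([-0.01048487, -0.01082743, -0.00369562]), 'gripper_width': 85.46635101872194}
{'fx': 533.7072926790578, 'fy': 533.7072926790578, 'cx': 282.93608326223983, 'cy': 207.9166721244393, 'rvec': array([ 2.14739516, -2.1072106 ,  0.21404995]), 'tvec': array([ -6.43716449, 504.52712883, 972.07227613]), 'shot': 1}
{'fx': 385.83095040843443, 'fy': 385.83095040843443, 'cx': 281.37205385331936, 'cy': 208.69535816656955, 'rvec': array([ 2.11841303, -0.31930963,  0.17005193]), 'tvec': array([-456.48666334,  129.99217512,  681.59463733]), 'shot': 2}
```

View pics/top0.png

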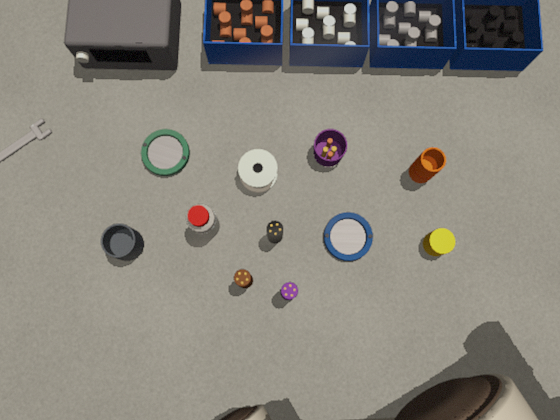

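View pics/side0.png

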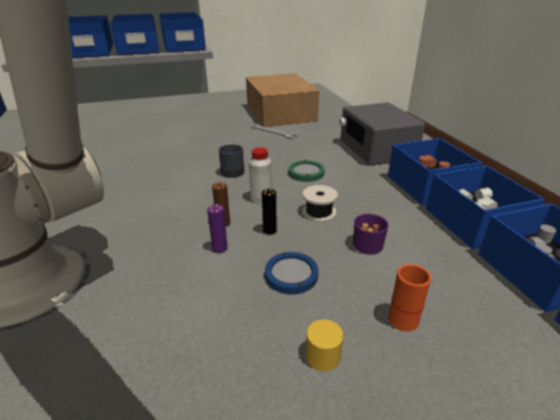

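```bash
cat > h.py <<'E'
import numpy as np,cv2
from bench import readout, optics, nets
from scipy.optimize import least_squares
def cam(p):
    R=cv2.Rodrigues(np.array(p["rvec"],float))[0]; t=np.array(p["tvec"],float).ravel()
    K=np.array([[p["fx"],0,p["cx"]],[0,p["fy"],p["cy"]],[0,0,1]]); return K,R,t
def proj(p,X):
    K,R,t=cam(p); q=(np.atleast_2d(X)@R.T+t)@K.T; return q[:,:2]/q[:,2:]
def onz(p,uv,z):
    K,R,t=cam(p); d=R.T@np.linalg.solve(K,[uv[0],uv[1],1]); c=-R.T@t
    return c+d*(z-c[2])/d[2]
# (radius, height)
DIM=dict(housing_mid=(32,70),sleeve_mid=(24,95),carrier_mid=(15.5,95),cap_mid=(25,50),nest_blue=(48,18),nest_green=(48,18),spray_can=(26,124),reel=(38,50),pin_pot=(33,55))
def cyl(x,y,z0,r,h):
    a=np.linspace(0,2*np.pi,72,endpoint=False)
    c=np.c_[x+r*np.cos(a),y+r*np.sin(a)]
    return np.vstack([np.c_[c,np.full(72,z0)],np.c_[c,np.full(72,z0+h)]])
def ext(p,x,y,z0,r,h):
    q=proj(p,cyl(x,y,z0,r,h)); return np.r_[q.min(0),q.max(0)]
E
python3 - <<'E'
from h import *
P={n:optics.get_image(n) for n in("top","side")}
for n,(r,h) in DIM.items():
    z0=0
    zt=h/2 if n.endswith("mid") else 0
    for c,p in P.items():
        t=nets.tip_of(n,p); s=nets.silhouettes(n,p)
        print(n,c,[(np.round(d["uv"],1).tolist(),round(d["conf"],2),onz(p,d["uv"],zt).round(1)[:2].tolist()) for d in t[:3]])
        for d in s[:3]:
            if d["conf"]<.3: continue
            e=np.array(d["extent"],float)
            f=least_squares(lambda v:ext(p,v[0],v[1],0,r,h)-e,onz(p,[(e[0]+e[2])/2,(e[1]+e[3])/2],h/2)[:2])
            print("    ",e,round(d["conf"],2),f.x.round(1),"res",f.fun.round(1))
E
```

```text
housing_mid top [([127.4, 240.5], 0.87, [437.8, 298.2]), ([271.8, 233.6], 0.19, [456.5, 23.4])]
     [103.  220.8 144.5 261.6] 0.64 [435.4 303.5] res [-1.2  1.3  1.3 -1.4]
housing_mid side [([229.1, 161.4], 0.97, [427.3, 304.9]), ([324.8, 345.7], 0.69, [445.4, -306.6]), ([316.6, 210.3], 0.29, [559.5, 14.5])]
     [218.4 144.1 244.8 180.5] 0.71 [433.3 297.8] res [-0.1  0.8  0.1 -0.7]
sleeve_mid top [([428.2, 165.8], 0.7, [593.9, -278.4])]
     [407.7 147.1 445.6 183.4] 0.94 [ 593.4 -273.7] res [-0.1 -0.2  0.1  0.3]
sleeve_mid side [([409.6, 301.2], 0.93, [592.3, -279.2])]
     [390.2 264.9 430.9 332.2] 0.6 [ 594.7 -274.5] res [-1.9 -0.9  1.7  0.6]
     [260.4 186.8 277.8 233.7] 0.42 [460.5  26.2] res [-3.4 -2.8  3.6  2. ]
carrier_mid top [([273.3, 232.2], 0.81, [457.4, 20.5]), ([241.8, 277.7], 0.73, [370.7, 77.4]), ([287.2, 293.1], 0.52, [343.9, -7.7])]
     [234.8 264.8 252.3 288.8] 0.76 [371.8  73.2] res [-1.   2.   1.1 -2.2]
     [262.3 217.4 285.4 240. ] 0.55 [463.1  19.4] res [ 3.  -0.5 -3.   0.6]
     [278.3 282.3 295.7 297.3] 0.48 [349.   -6.4] res [-0.2 -1.8  0.2  2. ]
carrier
[... 1350 characters left out ...]
6 238.2] 0.65 [473.7 153.3] res [-1.1 -0.9  1.2  1. ]
spray_can side [([261.7, 199.0], 0.78, [474.4, 150.4]), ([368.4, 244.1], 0.59, [633.9, -82.5])]
     [246.4 147.6 273.4 203.8] 0.84 [473.1 150.1] res [ 1.2 -1.3 -1.3  1.1]
reel top []
     [409.8 145.7 445.3 182.4] 0.64 [ 603.  -282.5] res [-4.9 -3.5  4.7  3.4]
reel side [([317.6, 213.6], 0.66, [578.1, 51.4])]
     [302.1 182.8 337.2 218.1] 0.84 [587.1  67. ] res [-0.  -0.7  0.   0.6]
pin_pot top [([325.2, 153.3], 0.71, [629.1, -81.8])]
     [307.3 129.8 346.1 167.6] 0.88 [629.6 -81.4] res [ 1.6 -1.1 -1.5  1.1]
pin_pot side [([365.4, 245.5], 0.91, [626.0, -84.8])]
     [351.2 211.9 390.1 254.4] 0.93 [634.3 -82.2] res [ 0.6 -0.  -0.6  0.1]
```

```bash
cat >> h.py <<'E'
def draw(p,items,box,name,s):
    im=p["frame"].copy(); l,t,r,b=box
    im=cv2.resize(im[t:b,l:r],None,fx=s,fy=s,interpolation=cv2.INTER_CUBIC)
    for (x,y,z0,ra,h) in items:
        q=proj(p,cyl(x,y,z0,ra,h)); q=((q-[l,t]+.5)*s).astype(int)
        cv2.polylines(im,[q[:72]],True,(255,255,0),1); cv2.polylines(im,[q[72:]],True,(0,255,255),1)
    cv2.imwrite("pics/"+name,im)
E
cat > est.py <<'E'
E={'housing_mid':(434.5,301),'sleeve_mid':(594,-274),'carrier_mid':(459.5,21),'cap_mid':(445,-298),'nest_blue':(457,-126),'spray_can':(474,152),'reel':(587,66),'pin_pot':(632,-82)}
E
python3 - <<'E'
from h import *
from est import E
P={n:optics.get_image(n) for n in("top","side")}
it=[(*E[n],0,*DIM[n]) for n in E]
draw(P["top"],it,(90,120,290,310),"top1a.png",4)
draw(P["top"],it,(280,120,480,310),"top1b.png",4)
draw(P["side"],it,(190,130,350,260),"side1a.png",5)
draw(P["side"],it,(250,190,450,380),"side1b.png",4)
draw(P["top"],[],(220,205,310,310),"crop.png",6)
E
```

```text
(no output)
```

View pics/top1a.png

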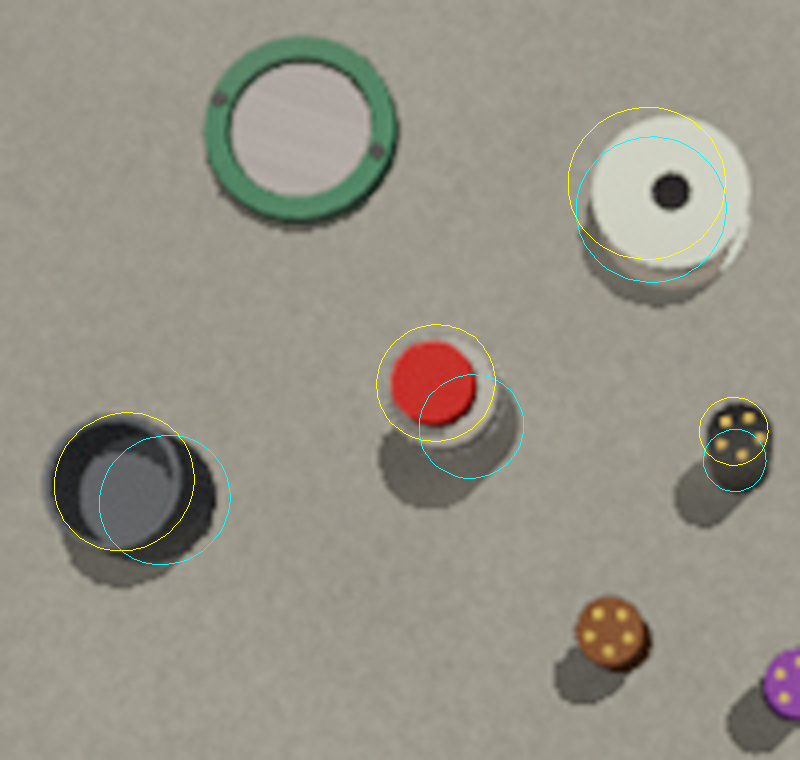

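View pics/top1b.png

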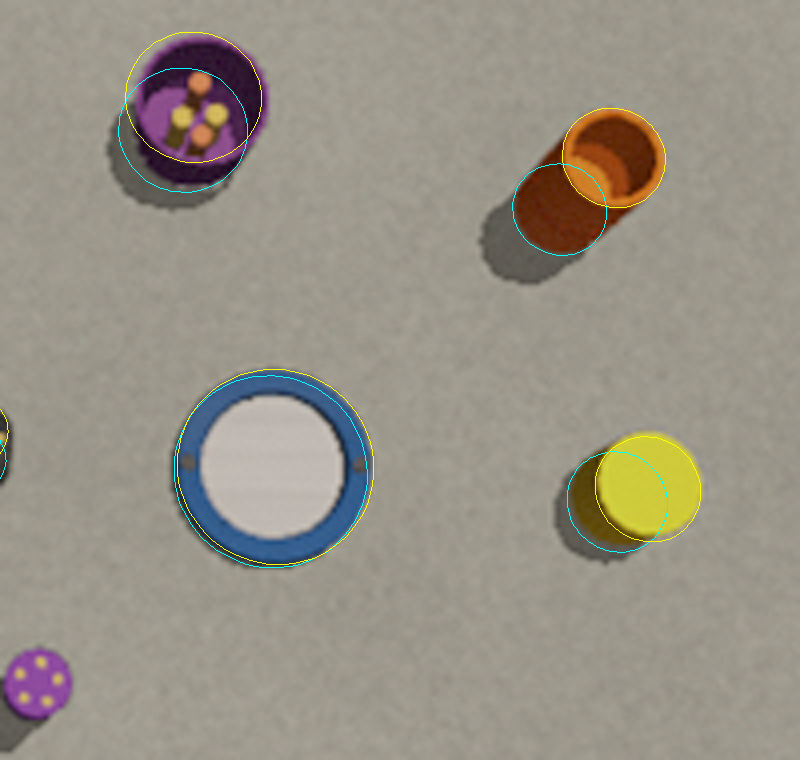

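View pics/side1a.png

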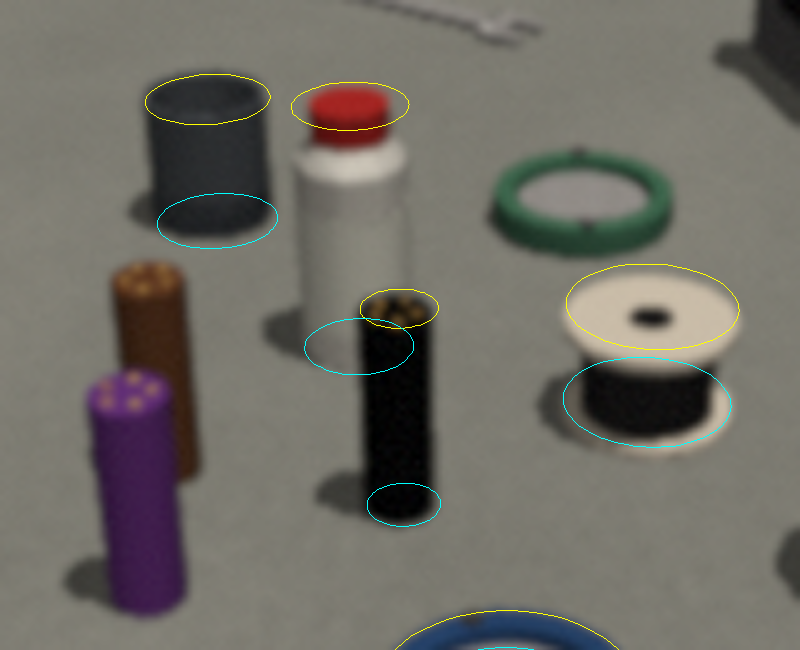

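View pics/side1b.png

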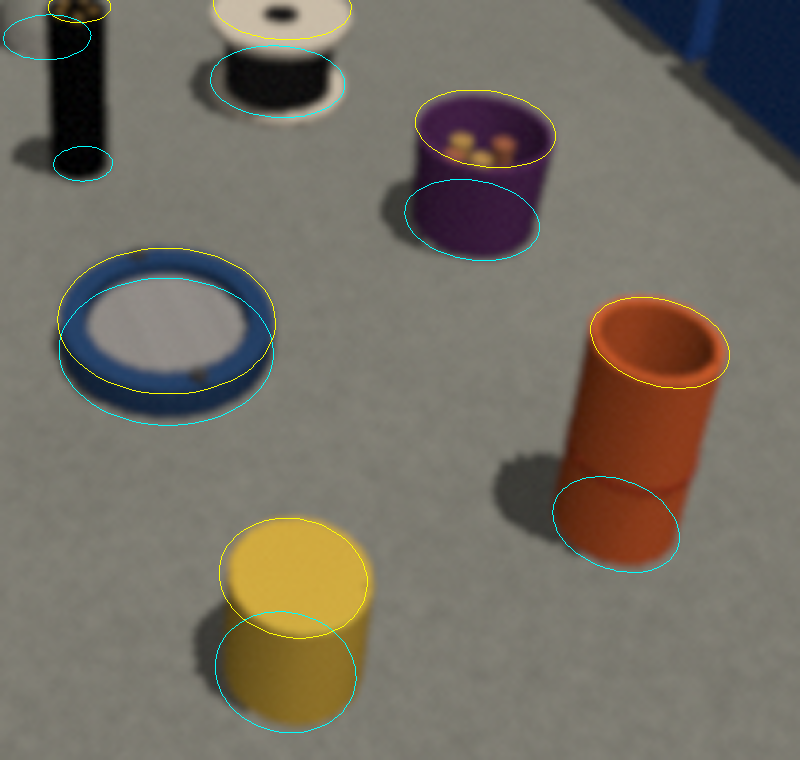

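View pics/crop.png

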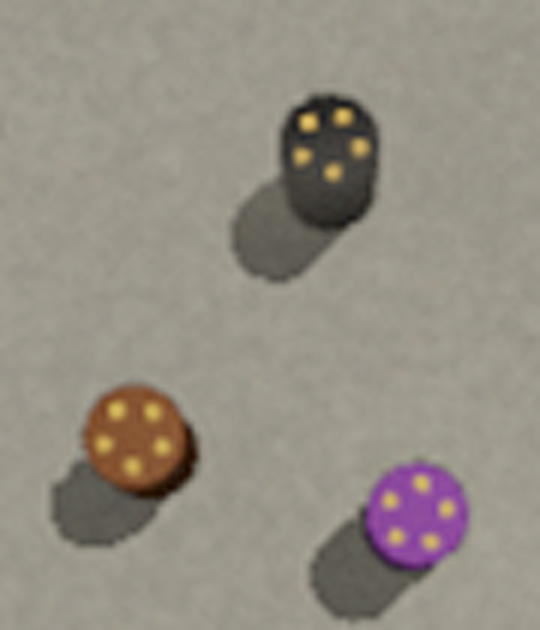

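```bash
cat >> h.py <<'E'
def grad(p):
    f=cv2.GaussianBlur(p["frame"],(0,0),0.8).astype(np.float32)
    return np.stack([cv2.Sobel(f,cv2.CV_32F,1,0,ksize=3),cv2.Sobel(f,cv2.CV_32F,0,1,ksize=3)],-1)/8 # h,w,3,2
def score(p,G,x,y,rings):
    a=np.linspace(0,2*np.pi,90,endpoint=False); s=0
    for r,z,w in rings:
        q=proj(p,np.c_[x+r*np.cos(a),y+r*np.sin(a),np.full(90,z)]).astype(np.float32)
        t=np.roll(q,-1,0)-np.roll(q,1,0); n=np.c_[t[:,1],-t[:,0]]; n/=np.linalg.norm(n,axis=1)[:,None]
        g=cv2.remap(G.reshape(*G.shape[:2],6)[...,:4].copy(),q[:,0],q[:,1],cv2.INTER_LINEAR),cv2.remap(G.reshape(*G.shape[:2],6)[...,4:].copy(),q[:,0],q[:,1],cv2.INTER_LINEAR)
        g=np.concatenate([g[0].reshape(90,4),g[1].reshape(90,2)],1).reshape(90,3,2)
        d=np.einsum('ncd,nd->nc',g,n)
        s+=w*np.sqrt(np.minimum(np.linalg.norm(d,axis=1),20)).mean()
    return s
def locate(p,G,x0,y0,rings,R=12):
    best=None
    for step,rad in((1.5,R),(0.4,2)):
        c=(x0,y0) if best is None else best[1:]
        b=(-1,)
        for dx in np.arange(-rad,rad+.01,step):
            for dy in np.arange(-rad,rad+.01,step):
                s=score(p,G,c[0]+dx,c[1]+dy,rings)
                if s>b[0]: b=(s,c[0]+dx,c[1]+dy)
        best=b
    return best
RINGS=dict(housing_mid=[(32,70,1)],sleeve_mid=[(24,95,1)],carrier_mid=[(15.5,95,1)],cap_mid=[(25,50,1)],nest_blue=[(48,18,1),(36,18,1)],nest_green=[(48,18,1),(36,18,1)],reel=[(38,50,1)],pin_pot=[(33,55,1)])
E
python3 - <<'E'
from h import *
from est import E
E['nest_green']=(621,243)
import pickle
P={n:optics.get_image(n) for n in("top","side")}
pickle.dump(P,open("P0.pkl","wb"))
for n in RINGS:
    o=[locate(p,grad(p),*E[n],RINGS[n]) for p in P.values()]
    print(n,[np.round(v,1).tolist() for v in o],"diff",np.round(np.array(o[0][1:])-o[1][1:],1))
E
```

```text
housing_mid [[4.3, 436.0, 305.5], [3.7, 433.8, 300.6]] diff [2.2 4.9]
sleeve_mid [[4.5, 592.1, -273.6], [4.4, 593.2, -273.6]] diff [-1.1  0. ]
carrier_mid [[4.3, 446.7, 16.5], [4.3, 457.6, 21.8]] diff [-10.9  -5.3]
cap_mid [[4.5, 445.3, -297.9], [4.5, 446.8, -298.8]] diff [-1.5  0.9]
nest_blue [[8.9, 455.1, -124.9], [8.4, 456.2, -128.2]] diff [-1.1  3.3]
nest_green [[8.9, 618.8, 241.5], [8.4, 618.0, 236.6]] diff [0.8 4.9]
reel [[4.4, 585.2, 53.6], [4.5, 580.2, 52.0]] diff [5.  1.6]
pin_pot [[4.5, 630.9, -87.7], [4.2, 630.1, -87.6]] diff [ 0.8 -0.1]
```

```bash
python3 - <<'E'
from h import *
import pickle
P=pickle.load(open("P0.pkl","rb"))
print(onz(P["top"],(274.8,228.7),95), {k:(-cam(p)[1].T@cam(p)[2]).round() for k,p in P.items()})
o={'housing_mid':((436.0,305.5),(433.8,300.6)),'sleeve_mid':((592.1,-273.6),(593.2,-273.6)),'carrier_mid':(tuple(onz(P["top"],(274.8,228.7),95)[:2]),(457.6,21.8)),'cap_mid':((445.3,-297.9),(446.8,-298.8)),'nest_blue':((455.1,-124.9),(456.2,-128.2)),'nest_green':((618.8,241.5),(618,236.6)),'reel':((585.2,53.6),(580.2,52)),'pin_pot':((630.9,-87.7),(630.1,-87.6))}
N=list(o); Z=[DIM[n][1] for n in N]
obs=[[proj(p,[*o[n][i],z])[0] for n,z in zip(N,Z)] for i,p in enumerate(P.values())]
def f(v):
    xy=v[12:].reshape(-1,2); out=[]
    for i,p in enumerate(P.values()):
        K,R,t=cam(p); d=v[6*i:6*i+6]
        R2=R@cv2.Rodrigues(d[3:])[0]; c=-R.T@t+d[:3]
        q=((np.c_[xy,Z]-c)@R2.T)@K.T
        out.append((q[:,:2]/q[:,2:]-obs[i]).ravel()/0.5); out.append(d[:3]/2); out.append(d[3:]/0.003)
    return np.concatenate(out)
s=least_squares(f,np.r_[np.zeros(12),np.array([np.mean(o[n],0) for n in N]).ravel()])
print(s.cost); print(s.x[:12].round(4))
for n,xy in zip(N,s.x[12:].reshape(-1,2)): print(n,xy.round(1),np.mean(o[n],0).round(1))
print(f(s.x)[:16].round(1),f(s.x)[22:38].round(1))
E
```

```text
[457.00005988  17.58861979  95.        ] {'top': array([ 313.,   13., 1050.]), 'side': array([ 290., -617.,  474.])}
10.49550239779135
[ 2.976e-01  2.494e-01 -4.839e-01  1.100e-03  3.000e-04 -2.000e-03
 -2.977e-01 -2.494e-01 -6.031e-01 -1.600e-03  2.000e-04  1.600e-03]
housing_mid [435.8 304.6] [434.9 303. ]
sleeve_mid [ 593.4 -273.8] [ 592.7 -273.6]
carrier_mid [457.6  18.1] [457.3  19.7]
cap_mid [ 446.9 -298.6] [ 446.  -298.4]
nest_blue [ 456.6 -126.4] [ 455.6 -126.6]
nest_green [619.4 240.6] [618.4 239. ]
reel [583.9  53.6] [582.7  52.8]
pin_pot [631.2 -87.6] [630.5 -87.6]
[ 0.1  0.1 -0.  -0.2 -1.1 -0.2  0.2 -0.4  0.9 -0.7  0.5 -0.6 -0.4  1.6
 -0.3  0.3] [ 0.  -0.5 -0.1  0.1  0.2  2.4 -0.3  0.  -0.8 -0.9 -1.  -0.7  1.8 -0.7
  0.4  0.1]
```

Emit:
move_arm(
  steps=[
    [1,33,21,0,0,0,0],
    [1,66,42,0,0,0,0],
    [1,100,63,0,0,0,0],
    [1,135,90,0,0,0,0],
    [1,170,120,0,0,0,0],
  ],
)

```text
clock: 2.62
position: [357.8, -478.4, 231.3]
ee_rot: [-0.155, 0.988, -0.0, 0.0]
contact_force: [1.5, -0.2, -0.1]
gripper_width: 85.5
```

```bash
python3 - <<'E'
from bench import readout
s=readout.read_state(); print(s['clock'],s['joints'].round(2),s['position'].round(1),s['ee_rot'].round(4),s['contact_force'].round(1))
E
```

```text
2.6167 [-0.66  0.34 -0.06  0.   -1.17 -0.6 ] [ 357.8 -478.4  231.3] [-1.550e-01  9.879e-01 -2.000e-04  1.000e-04] [ 1.5 -0.2 -0.1]
```

Emit:
move_arm(
  steps=[
    [1,25,33,0,0,0,0],
    [1,50,66,0,0,0,0],
    [1,74,100,0,0,0,0],
    [1,96,135,0,0,0,0],
    [1,116,171,0,0,0,0],
  ],
)

```text
clock: 3.03
position: [473.6, -306.6, 231.5]
ee_rot: [-0.155, 0.988, -0.0, 0.0]
contact_force: [1.0, -0.7, -0.8]
gripper_width: 85.6
```

Emit:
move_arm(
  steps=[
    [1,10,40,0,0,0,0],
    [1,18,80,0,0,0,0],
    [1,20,120,0,0,0,0],
    [1,20,160,0,0,0,0],
    [1,20,200,0,0,0,0],
  ],
)

```text
clock: 3.45
position: [492.3, -106.4, 231.4]
ee_rot: [-0.155, 0.988, -0.0, 0.0]
contact_force: [0.5, 0.2, 0.4]
gripper_width: 85.1
```

Emit:
move_arm(
  steps=[
    [1,0,40,0,0,0,0],
    [1,0,80,0,0,0,0],
    [1,-5,120,0,0,0,0],
    [1,-10,160,0,0,0,0],
    [1,-15,200,0,0,0,0],
  ],
)

```text
clock: 3.87
position: [476.9, 93.5, 231.7]
ee_rot: [-0.155, 0.988, 0.0, 0.0]
contact_force: [0.8, -0.2, 0.5]
gripper_width: 85.4
```

Emit:
move_arm(
  steps=[
    [1,-9,40,0,0,0,0],
    [1,-18,80,0,0,0,0],
    [1,-27,120,0,0,0,0],
    [1,-37,160,0,0,0,0],
    [1,-44,198,0,0,0,0],
  ],
)

```text
clock: 4.28
position: [432.3, 291.7, 231.7]
ee_rot: [-0.156, 0.988, 0.0, 0.0]
contact_force: [1.6, -0.4, 0.5]
gripper_width: 85.7
```

Emit:
move_arm(
  steps=[
    [1,-3,10,-30,0,0,0],
    [1,-3,10,-65,0,0,0],
    [1,-3,10,-100,0,0,0],
    [1,-3,10,-125,0,0,0],
    [1,-3,10,-125,0,0,0],
  ],
)

```text
clock: 4.7
position: [427.6, 297.0, 101.2]
ee_rot: [-0.155, 0.988, -0.003, -0.005]
contact_force: [-0.2, -1.2, -0.2]
gripper_width: 85.5
```

```bash
python3 - <<'E'
from h import *
p=optics.get_image("side"); it=[(435.8,304.6,0,32,70)]
draw(p,it,(150,60,350,210),"s2.png",4)
p=optics.get_image("top"); draw(p,it,(50,150,250,300),"t2.png",4)
s=readout.read_state(); print(s['clock'],s['joints'].round(2),s['position'].round(1))
E
```

```text
4.8 [ 0.92  0.35 -0.41  0.   -0.82 -2.18] [430.8 299.7 106.5]
```

View pics/s2.png

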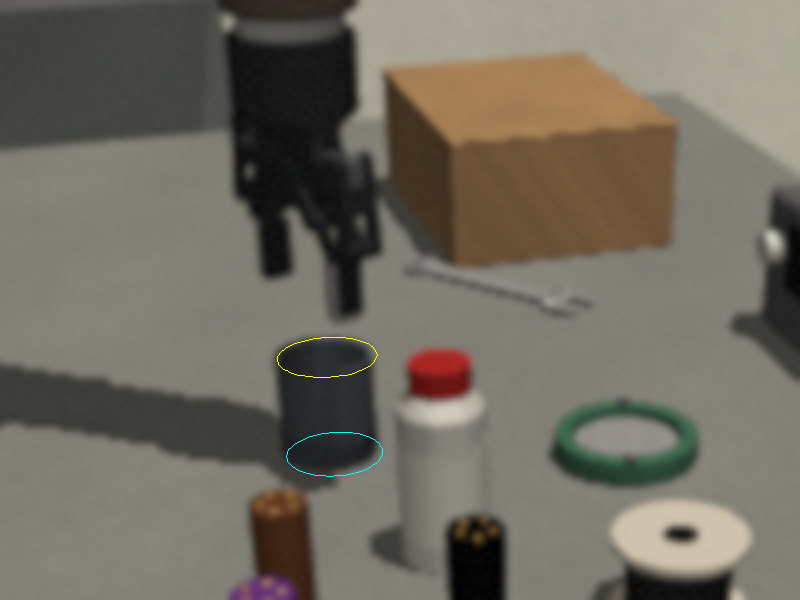

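View pics/t2.png

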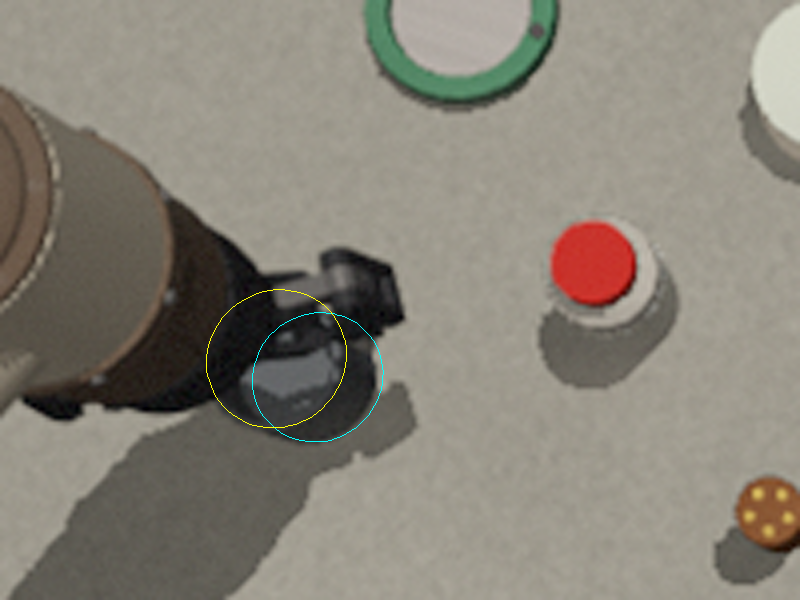

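Emit:
move_arm(
  steps=[
    [1,0,0,0,0,0,0],
    [1,0,0,0,0,0,0],
  ],
)

```text
clock: 4.97
position: [431.6, 300.8, 108.6]
ee_rot: [-0.155, 0.988, 0.001, 0.002]
contact_force: [0.2, -0.1, -0.2]
gripper_width: 85.4
```

Emit:
move_arm(
  steps=[
    [1,4,4,0,0,0,0],
    [1,4,4,-20,0,0,0],
    [1,4,4,-45,0,0,0],
    [1,4,4,-65,0,0,0],
    [1,4,4,-80,0,0,0],
  ],
)

```text
clock: 5.38
position: [434.9, 304.0, 26.0]
ee_rot: [-0.155, 0.988, 0.0, 0.0]
contact_force: [-0.6, -0.4, 0.7]
gripper_width: 85.5
```

Emit:
move_arm(
  steps=[
    [1,0,0,-6,0,0,0],
    [1,0,0,-6,0,0,0],
  ],
)

```text
clock: 5.55
position: [434.5, 303.6, 19.8]
ee_rot: [-0.155, 0.988, -0.0, -0.0]
contact_force: [0.8, -0.7, 0.2]
gripper_width: 85.2
```

Emit:
move_arm(
  steps=[
    [0.7,0,0,0,0,0,0],
    [0.55,0,0,0,0,0,0],
    [0.45,0,0,0,0,0,0],
    [0.45,0,0,0,0,0,0],
    [0.45,0,0,0,0,0,0],
  ],
)

```text
clock: 5.97
position: [435.7, 305.1, 22.4]
ee_rot: [-0.156, 0.988, 0.001, 0.002]
contact_force: [-0.7, 1.4, 6.3]
gripper_width: 63.4
```

Emit:
move_arm(
  steps=[
    [1,0,0,0,0,0,0],
    [1,0,0,0,0,0,0],
    [1,0,0,0,0,0,0.1],
    [1,0,0,0,0,0,0.22],
    [1,0,0,0,0,0,0.34],
  ],
)

```text
clock: 6.38
position: [434.3, 303.4, 20.3]
ee_rot: [-0.323, 0.946, -0.0, -0.0]
contact_force: [0.2, 0.1, 0.7]
gripper_width: 85.1
```

Emit:
move_arm(
  steps=[
    [1,0,0,0,0,0,0.12],
    [1,0,0,0,0,0,0.24],
    [1,0,0,0,0,0,0.36],
    [1,0,0,0,0,0,0.48],
    [1,0,0,0,0,0,0.6],
  ],
)

```text
clock: 6.8
position: [434.3, 303.4, 20.2]
ee_rot: [-0.588, 0.809, -0.0, -0.0]
contact_force: [0.2, 0.6, -0.0]
gripper_width: 85.2
```

Emit:
move_arm(
  steps=[
    [1,0,0,0,0,0,0.12],
    [1,0,0,0,0,0,0.24],
    [1,0,0,0,0,0,0.36],
    [1,0,0,0,0,0,0.48],
    [1,0,0,0,0,0,0.6],
  ],
)

```text
clock: 7.22
position: [434.3, 303.4, 20.2]
ee_rot: [0.801, -0.599, -0.0, 0.0]
contact_force: [0.4, -0.6, 1.3]
gripper_width: 85.4
```

Emit:
move_arm(
  steps=[
    [0.7,0,0,0,0,0,0],
    [0.5,0,0,0,0,0,0],
    [0.2,0,0,0,0,0,0],
    [0.2,0,0,0,0,0,0],
    [0.2,0,0,0,0,0,0],
  ],
)

```text
clock: 7.63
position: [434.7, 303.9, 20.8]
ee_rot: [0.799, -0.602, 0.0, -0.0]
contact_force: [-0.1, -1.5, 4.1]
gripper_width: 62.2
```

```bash
python3 - <<'E'
from bench import readout
s=readout.read_state(); print(s['clock'],s['joints'].round(2),s['position'].round(1),s['ee_rot'].round(4),s['contact_force'].round(1),s['gripper_width'])
E
```

```text
7.6333 [ 0.92  0.48 -0.47  0.   -0.62 -0.64] [434.7 303.9  20.8] [ 7.988e-01 -6.016e-01  1.000e-04 -4.000e-04] [-0.1 -1.5  4.1] 62.156782070284805
```

Emit:
move_arm(
  steps=[
    [0.2,0,0,25,0,0,0],
    [0.2,0,0,60,0,0,0],
    [0.2,0,0,95,0,0,0],
    [0.2,0,0,130,0,0,0],
    [0.2,0,0,165,0,0,0],
  ],
)

```text
clock: 8.05
position: [433.6, 302.9, 186.1]
ee_rot: [0.799, -0.602, -0.0, 0.001]
contact_force: [-0.3, 1.3, -2.5]
gripper_width: 62.1
```

Emit:
move_arm(
  steps=[
    [0.2,0,-20,8,0,0,0],
    [0.2,2,-55,8,0,0,0],
    [0.2,4,-90,8,0,0,0],
    [0.2,6,-125,8,0,0,0],
    [0.2,8,-160,8,0,0,0],
  ],
)

```text
clock: 8.47
position: [441.4, 141.9, 192.5]
ee_rot: [0.799, -0.601, -0.001, 0.001]
contact_force: [0.7, -0.4, -1.5]
gripper_width: 62.1
```

Emit:
move_arm(
  steps=[
    [0.2,2,-40,0,0,0,0],
    [0.2,4,-80,0,0,0,0],
    [0.2,6,-120,0,0,0,0],
    [0.2,8,-160,0,0,0,0],
    [0.2,10,-200,0,0,0,0],
  ],
)

```text
clock: 8.88
position: [451.3, -58.1, 192.7]
ee_rot: [0.799, -0.601, -0.001, 0.0]
contact_force: [0.6, -0.6, -1.7]
gripper_width: 62.1
```

Emit:
move_arm(
  steps=[
    [0.2,2,-35,0,0,0,0],
    [0.2,4,-64,0,0,0,0],
    [0.2,4,-66,-40,0,0,0],
    [0.2,4,-66,-80,0,0,0],
    [0.2,4,-66,-115,0,0,0],
  ],
)

```text
clock: 9.3
position: [455.1, -123.2, 76.3]
ee_rot: [0.798, -0.603, -0.0, -0.0]
contact_force: [0.3, 0.5, -2.2]
gripper_width: 62.6
```

Emit:
move_arm(
  steps=[
    [0.2,0,0,-10,0,0,0],
    [0.2,0,0,-20,0,0,0],
    [0.2,0,0,-20,0,0,0],
  ],
)

```text
clock: 9.55
position: [453.9, -122.5, 55.4]
ee_rot: [0.799, -0.602, -0.003, 0.002]
contact_force: [-0.3, 0.2, -1.5]
gripper_width: 62.5
```

```bash
python3 - <<'E'
from h import *
s=readout.read_state(); print(s['clock'],s['position'].round(1),s['ee_rot'].round(3),s['contact_force'].round(1))
x,y,z=s['position']; it=[(x,y,z-20.3,32,70),(456.6,-126.4,0,48,18),(456.6,-126.4,10,36,8)]
p=optics.get_image("side"); draw(p,it,(220,160,380,310),"s3.png",5)
p=optics.get_image("top"); draw(p,it,(280,170,430,310),"t3.png",5)
E
```

```text
9.55 [ 453.9 -122.5   55.4] [ 0.799 -0.602 -0.003  0.002] [-0.3  0.2 -1.5]
```

View pics/s3.png

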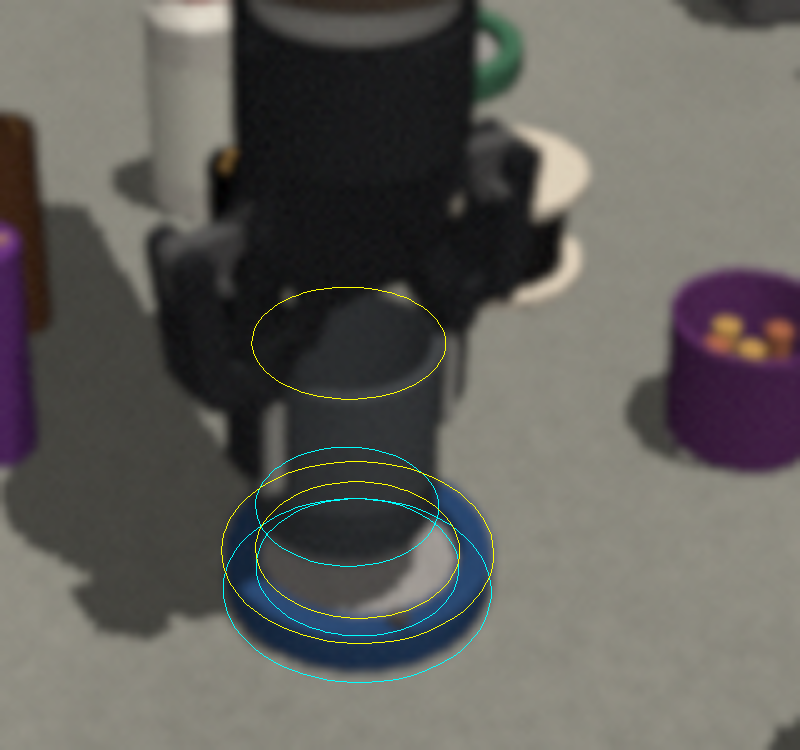

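View pics/t3.png

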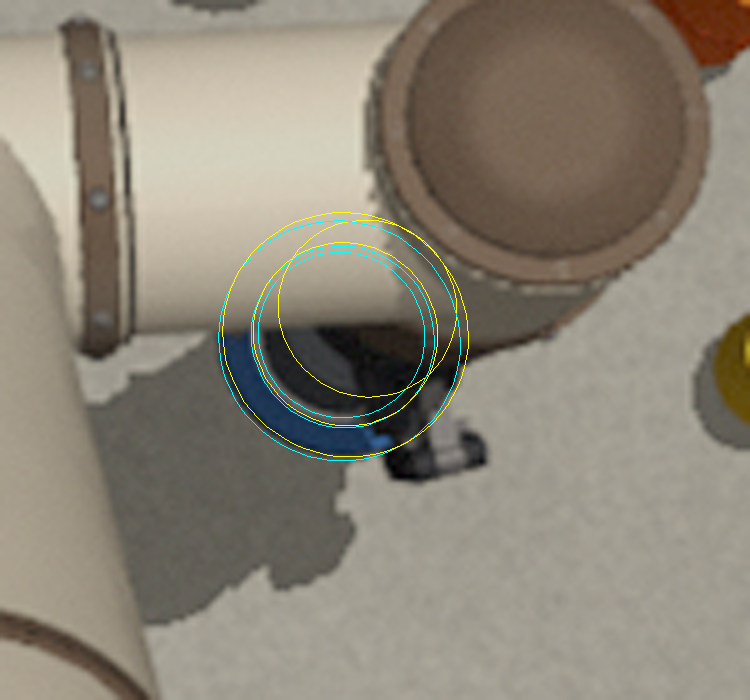

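Emit:
move_arm(
  steps=[
    [0.2,2,-3,0,0,0,0],
    [0.2,2,-3,-10,0,0,0],
    [0.2,2,-3,-18,0,0,0],
    [0.2,2,-3,-18,0,0,0],
  ],
)

```text
clock: 9.98
position: [457.7, -125.4, 39.6]
ee_rot: [0.799, -0.601, -0.001, 0.0]
contact_force: [0.6, 0.5, -2.5]
gripper_width: 62.2
```

```bash
python3 - <<'E'
from h import *
s=readout.read_state(); print(s['clock'],s['position'].round(1),s['ee_rot'].round(3),s['contact_force'].round(1))
x,y,z=s['position']; it=[(x,y,z-20.3,32,70),(456.6,-125.4,0,48,18),(456.6,-125.4,10,36,8)]
p=optics.get_image("side"); draw(p,it,(220,160,380,310),"s4.png",5)
p=optics.get_image("top"); draw(p,it,(280,170,430,310),"t4.png",5)
E
```

```text
9.9833 [ 457.7 -125.4   39.6] [ 0.799 -0.601 -0.001  0.   ] [ 0.6  0.5 -2.5]
```

View pics/s4.png

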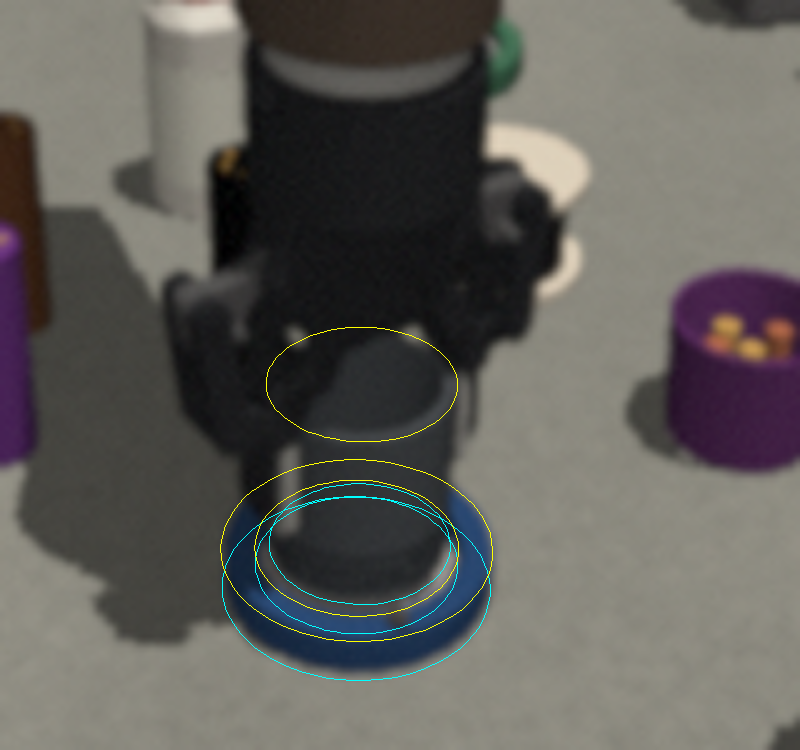

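View pics/t4.png

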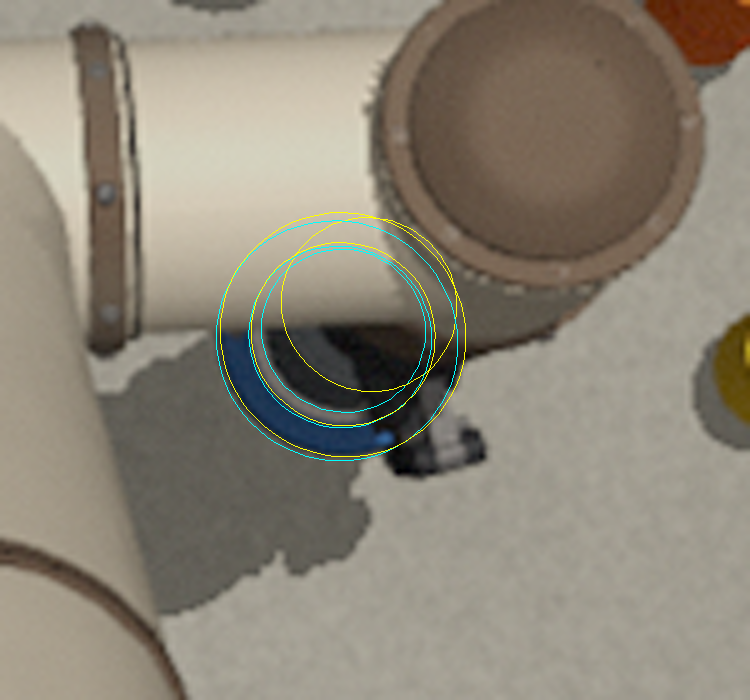

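Emit:
move_arm(
  steps=[
    [0.2,-1.2,0,0,0,0,0],
    [0.2,-1.2,0,-4,0,0,0],
    [0.2,-1.2,0,-7,0,0,0],
    [0.2,-1.2,0,-9,0,0,0],
    [0.2,-1.2,0,-9,0,0,0],
  ],
)

```text
clock: 10.5
position: [457.1, -125.3, 31.0]
ee_rot: [0.799, -0.601, -0.0, 0.0]
contact_force: [-0.7, -0.5, -2.3]
gripper_width: 62.2
```

Emit:
move_arm(
  steps=[
    [0.2,0,0,-1,0,0,0],
    [0.2,0,0,-1,0,0,0],
  ],
)

```text
clock: 10.67
position: [457.2, -125.4, 30.8]
ee_rot: [0.799, -0.601, -0.0, 0.0]
contact_force: [-0.6, 0.6, 3.6]
gripper_width: 61.8
```

```bash
python3 - <<'E'
from h import *
s=readout.read_state(); print(s['clock'],s['position'].round(1),s['ee_rot'].round(3),s['contact_force'].round(1))
x,y,z=s['position']; it=[(456.5,-125.4,10,32,70)]
p=optics.get_image("side"); draw(p,it,(220,160,380,310),"s5.png",5)
E
```

```text
10.6667 [ 457.2 -125.4   30.8] [ 0.799 -0.601 -0.     0.   ] [-0.6  0.6  3.6]
```

View pics/s5.png

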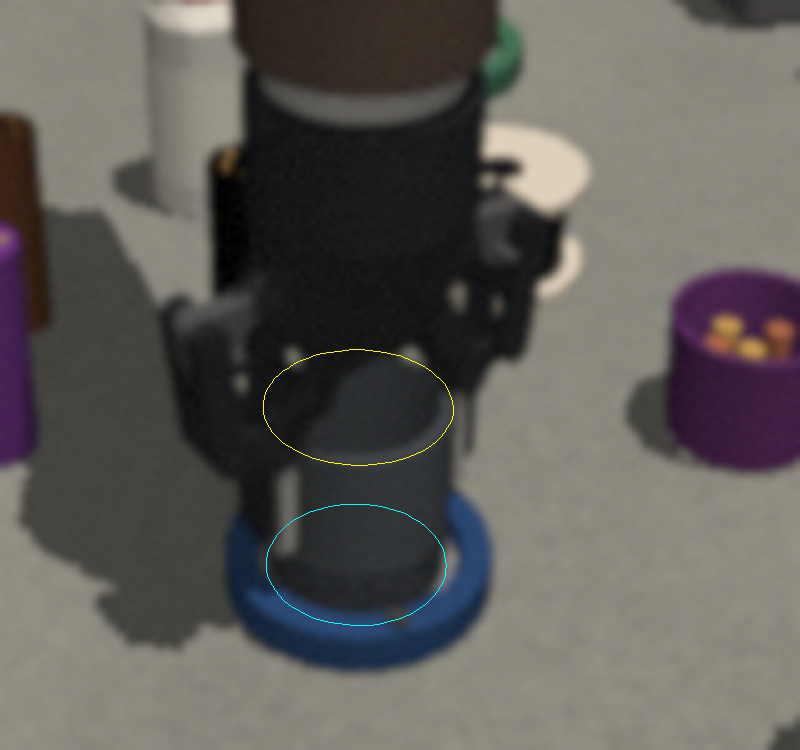

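Emit:
move_arm(
  steps=[
    [0.6,0,0,0,0,0,0],
    [1,0,0,0,0,0,0],
    [1,0,0,0,0,0,0],
    [1,0,0,0,0,0,0],
  ],
)

```text
clock: 11.05
position: [457.4, -125.4, 30.3]
ee_rot: [0.799, -0.601, 0.0, -0.0]
contact_force: [-0.4, -0.5, -0.2]
gripper_width: 85.5
```

Emit:
move_arm(
  steps=[
    [1,0,0,15,0,0,0],
    [1,0,0,40,0,0,0],
    [1,0,0,75,0,0,0],
    [1,10,-10,110,0,0,0],
    [1,30,-30,135,0,0,0],
  ],
)

```text
clock: 11.47
position: [486.7, -154.7, 168.7]
ee_rot: [0.8, -0.6, 0.001, -0.001]
contact_force: [1.3, -0.1, -0.8]
gripper_width: 85.5
```

```bash
python3 - <<'E'
from bench import readout
s=readout.read_state(); print(s['clock'],s['joints'].round(2),s['position'].round(1),s['ee_rot'].round(4),s['contact_force'].round(1),s['gripper_width'])
E
```

```text
11.4667 [ 0.01  0.25 -0.36 -0.   -0.96  0.27] [ 486.7 -154.7  168.7] [ 0.7999 -0.6001  0.001  -0.0008] [ 1.3 -0.1 -0.8] 85.45702420458466
```

Emit:
move_arm(
  steps=[
    [1,22,-24,5,0,0,0],
    [1,44,-48,5,0,0,0],
    [1,66,-74,5,0,0,0],
    [1,88,-100,5,0,0,0],
    [1,106,-119,5,0,0,0],
  ],
)

```text
clock: 11.88
position: [594.4, -276.4, 169.8]
ee_rot: [0.799, -0.601, 0.0, 0.0]
contact_force: [1.3, 0.1, 0.6]
gripper_width: 84.9
```

Emit:
move_arm(
  steps=[
    [1,0,0,-20,0,0,0],
    [1,0,0,-55,0,0,0],
    [1,0,0,-90,0,0,0],
    [1,0,0,-120,0,0,0],
    [1,0,0,-132,0,0,0],
  ],
)

```text
clock: 12.3
position: [590.0, -273.5, 33.0]
ee_rot: [0.799, -0.602, -0.004, 0.001]
contact_force: [-1.0, -0.5, -0.8]
gripper_width: 85.6
```

Emit:
move_arm(
  steps=[
    [0.6,0,0,0,0,0,0],
    [0.3,0,0,0,0,0,0],
    [0.1,0,0,0,0,0,0],
    [0.05,0,0,0,0,0,0],
    [0.05,0,0,0,0,0,0],
  ],
)

```text
clock: 12.72
position: [595.1, -274.8, 41.2]
ee_rot: [0.799, -0.601, 0.003, -0.001]
contact_force: [-0.1, 0.2, 5.2]
gripper_width: 47.7
```

```bash
python3 - <<'E'
from h import *
s=readout.read_state(); print(s['clock'],s['joints'].round(2),s['position'].round(1),s['contact_force'].round(1),s['gripper_width'])
x,y,z=s['position']; it=[(593.4,-273.8,0,24,95)]
p=optics.get_image("side"); draw(p,it,(330,200,490,350),"s6.png",5)
E
```

```text
12.7167 [-0.19  0.61 -0.13  0.   -0.82  0.47] [ 595.1 -274.8   41.2] [-0.1  0.2  5.2] 47.65112735800366
```

View pics/s6.png

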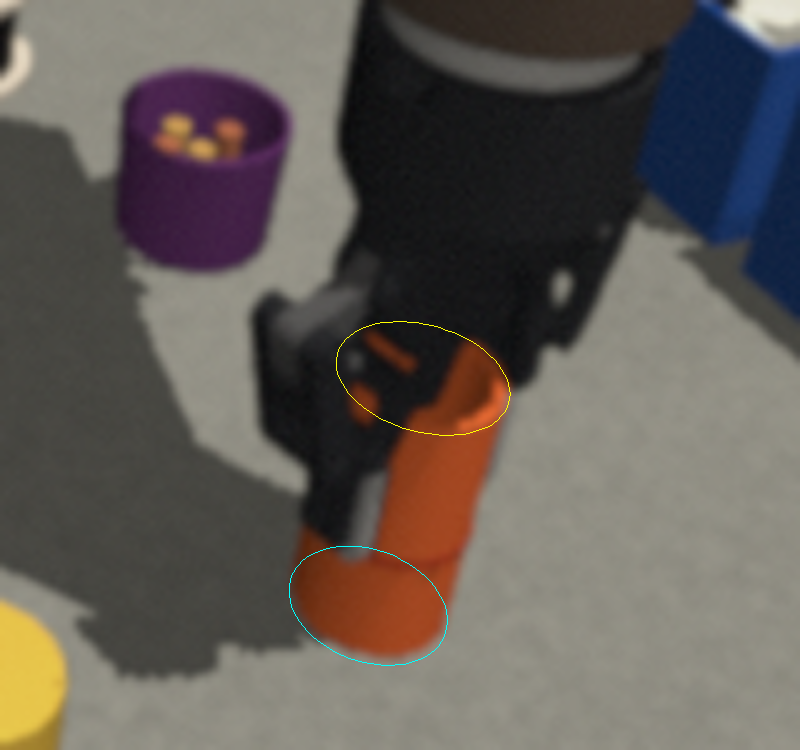

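Emit:
move_arm(
  steps=[
    [0.5,0,0,0,0,0,0],
    [1,0,0,0,0,0,0],
    [1,0,0,4,0,0,0],
    [1,0,0,8,0,0,-0.1],
    [1,0,0,8,0,0,-0.22],
  ],
)

```text
clock: 13.18
position: [593.5, -274.5, 47.0]
ee_rot: [0.727, -0.687, 0.0, -0.0]
contact_force: [-0.2, 0.5, -0.3]
gripper_width: 85.1
```

Emit:
move_arm(
  steps=[
    [1,0,0,0,0,0,-0.12],
    [1,0,0,0,0,0,-0.24],
    [1,0,0,0,0,0,-0.36],
    [1,0,0,0,0,0,-0.48],
    [1,0,0,0,0,0,-0.6],
  ],
)

```text
clock: 13.6
position: [593.0, -274.3, 46.2]
ee_rot: [-0.491, 0.871, 0.0, -0.0]
contact_force: [0.1, 0.2, -0.1]
gripper_width: 85.4
```

Emit:
move_arm(
  steps=[
    [1,0,0,0,0,0,-0.12],
    [1,0,0,0,0,0,-0.24],
    [1,0,0,0,0,0,-0.36],
    [1,0,0,0,0,0,-0.48],
    [1,0,0,0,0,0,-0.6],
  ],
)

```text
clock: 14.02
position: [593.0, -274.3, 46.2]
ee_rot: [-0.211, 0.977, 0.0, -0.0]
contact_force: [-0.3, -0.2, -0.2]
gripper_width: 85.2
```

Emit:
move_arm(
  steps=[
    [1,0,0,0,0,0,-0.12],
    [1,0,0,0,0,0,-0.15],
    [1,0,0,0,0,0,-0.15],
  ],
)

```text
clock: 14.27
position: [593.0, -274.3, 46.2]
ee_rot: [-0.14, 0.99, 0.0, -0.0]
contact_force: [-0.0, 0.2, -0.6]
gripper_width: 85.3
```

Emit:
move_arm(
  steps=[
    [0.6,0,0,2,0,0,0],
    [0.3,0,0,2,0,0,0],
    [0.1,0,0,2,0,0,0],
    [0.05,0,0,2,0,0,0],
    [0.05,0,0,2,0,0,0],
  ],
)

```text
clock: 14.68
position: [593.5, -274.4, 48.8]
ee_rot: [-0.141, 0.99, -0.0, 0.0]
contact_force: [-0.5, 1.0, 3.4]
gripper_width: 46.8
```

Emit:
move_arm(
  steps=[
    [0.5,0,0,0,0,0,0],
    [1,0,0,0,0,0,0],
    [1,0,0,0,0,0,0],
    [1,0,0,0,0,0,0.12],
    [1,0,0,0,0,0,0.24],
  ],
)

```text
clock: 15.1
position: [593.1, -274.4, 48.1]
ee_rot: [-0.261, 0.965, 0.0, -0.0]
contact_force: [0.6, 0.2, -0.1]
gripper_width: 85.6
```

Emit:
move_arm(
  steps=[
    [1,0,0,0,0,0,0.12],
    [1,0,0,0,0,0,0.24],
    [1,0,0,0,0,0,0.36],
    [1,0,0,0,0,0,0.48],
    [1,0,0,0,0,0,0.6],
  ],
)

```text
clock: 15.52
position: [593.1, -274.3, 48.1]
ee_rot: [-0.534, 0.845, 0.0, -0.0]
contact_force: [-0.3, 0.2, -0.1]
gripper_width: 85.4
```

Emit:
move_arm(
  steps=[
    [1,0,0,0,0,0,0.12],
    [1,0,0,0,0,0,0.24],
    [1,0,0,0,0,0,0.36],
    [1,0,0,0,0,0,0.48],
    [1,0,0,0,0,0,0.6],
  ],
)

```text
clock: 15.93
position: [593.1, -274.3, 48.1]
ee_rot: [0.76, -0.65, -0.0, 0.0]
contact_force: [-0.1, 1.1, -0.4]
gripper_width: 85.4
```

Emit:
move_arm(
  steps=[
    [1,0,0,2,0,0,0.12],
    [0.6,0,0,2,0,0,0.12],
    [0.3,0,0,2,0,0,0.12],
    [-0.1,0,0,2,0,0,0.12],
    [-0.1,0,0,2,0,0,0.12],
  ],
)

```text
clock: 16.35
position: [593.4, -274.4, 50.6]
ee_rot: [0.796, -0.606, 0.0, 0.0]
contact_force: [1.0, -0.1, 0.3]
gripper_width: 47.2
```

Emit:
move_arm(
  steps=[
    [-0.1,0,0,0,0,0,0],
    [-0.1,0,0,0,0,0,0],
    [-0.1,0,0,0,0,0,0],
  ],
)

```text
clock: 16.6
position: [593.4, -274.4, 50.5]
ee_rot: [0.796, -0.605, 0.0, -0.0]
contact_force: [-0.4, 1.2, 1.9]
gripper_width: 47.2
```

Emit:
move_arm(
  steps=[
    [-0.1,0,0,20,0,0,0],
    [-0.1,0,0,50,0,0,0],
    [-0.1,0,0,80,0,0,0],
    [-0.1,0,0,110,0,0,0],
    [-0.1,-5,5,125,0,0,0],
  ],
)

```text
clock: 17.02
position: [590.0, -270.4, 178.9]
ee_rot: [0.796, -0.605, 0.003, -0.001]
contact_force: [1.2, -0.6, 0.4]
gripper_width: 47.3
```

Emit:
move_arm(
  steps=[
    [-0.1,-22,24,0,0,0,0],
    [-0.1,-48,52,0,0,0,0],
    [-0.1,-74,80,0,0,0,0],
    [-0.1,-100,108,0,0,0,0],
    [-0.1,-120,132,0,0,0,0],
  ],
)

```text
clock: 17.43
position: [464.6, -135.8, 174.0]
ee_rot: [0.796, -0.606, -0.002, 0.001]
contact_force: [-0.3, 0.4, -1.3]
gripper_width: 46.8
```

Emit:
move_arm(
  steps=[
    [-0.1,-11,12,0,0,0,0],
    [-0.1,-11,12,-10,0,0,0],
    [-0.1,-11,12,-20,0,0,0],
    [-0.1,-11,12,-30,0,0,0],
    [-0.1,-11,12,-30,0,0,0],
  ],
)

```text
clock: 17.85
position: [454.5, -124.8, 142.8]
ee_rot: [0.796, -0.605, -0.003, 0.001]
contact_force: [0.4, -0.2, -0.9]
gripper_width: 46.9
```

```bash
cat > look.py <<'E'
from h import *
import sys
def look(off,r,h,tag,box=(220,110,400,290),bt=(260,150,420,310),tgt=(457,-125.4),extra=[],cams="st"):
    s=readout.read_state(); print(s['clock'],s['joints'].round(2),s['position'].round(1),s['ee_rot'].round(3),s['contact_force'].round(1),s['gripper_width'])
    x,y,z=s['position']; it=[(x,y,z-off,r,h),(*tgt,10,32,70)]+extra
    if "s" in cams: draw(optics.get_image("side"),it,box,f"s{tag}.png",4)
    if "t" in cams: draw(optics.get_image("top"),it,bt,f"t{tag}.png",4)
E
python3 -c "
from look import *
look(50.5,24,95,'7')"
```

```text
17.85 [ 0.08  0.22 -0.48 -0.   -0.88  0.19] [ 454.5 -124.8  142.8] [ 0.796 -0.605 -0.003  0.001] [ 0.4 -0.2 -0.9] 46.88162324566386
```

View pics/s7.png

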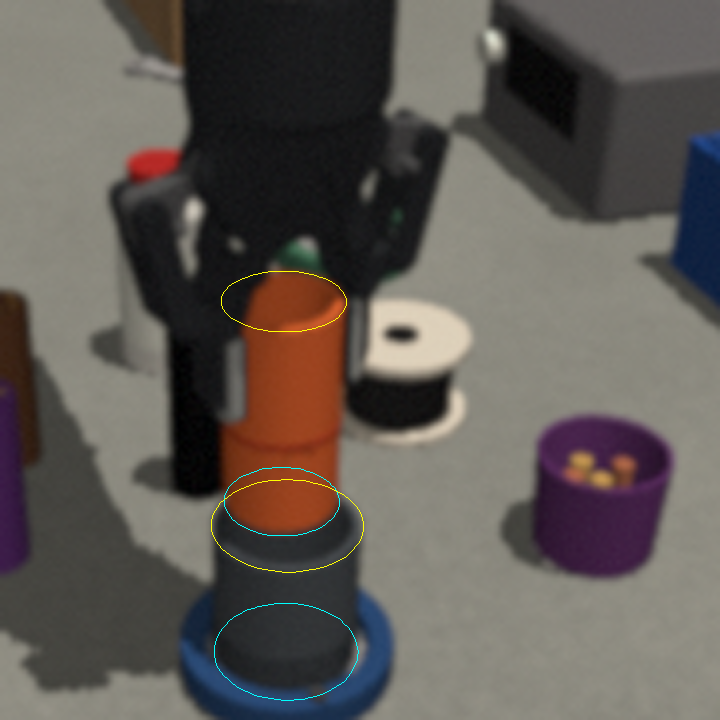

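View pics/t7.png

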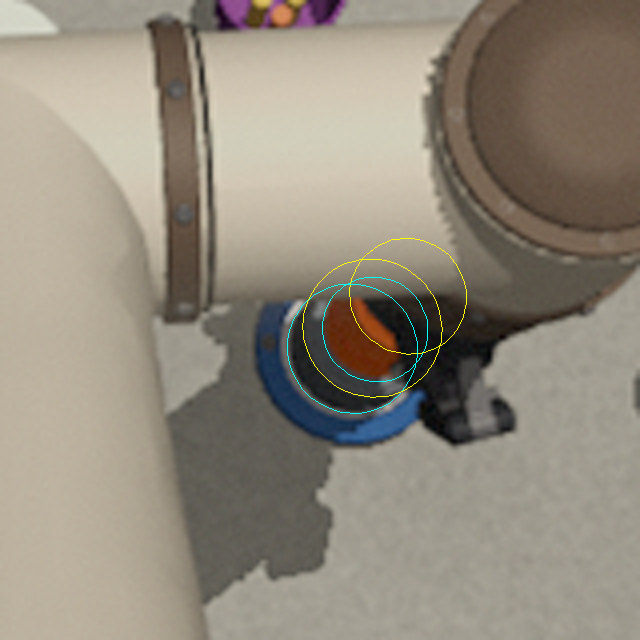

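Emit:
move_arm(
  steps=[
    [-0.1,0,0,0,0,0,0],
    [-0.1,0,0,0,0,0,0],
    [-0.1,0,0,0,0,0,0],
    [-0.1,0,0,0,0,0,0],
  ],
)

```text
clock: 18.28
position: [457.4, -125.4, 145.6]
ee_rot: [0.796, -0.605, 0.0, -0.0]
contact_force: [-0.3, 0.1, -1.3]
gripper_width: 47.0
```

Emit:
move_arm(
  steps=[
    [-0.1,0,0,-8,0,0,0],
    [-0.1,0,0,-16,0,0,0],
    [-0.1,0,0,-24,0,0,0],
    [-0.1,0,0,-30,0,0,0],
    [-0.1,0,0,-34,0,0,0],
  ],
)

```text
clock: 18.7
position: [456.5, -125.4, 109.9]
ee_rot: [0.796, -0.605, -0.001, 0.001]
contact_force: [-0.1, 0.5, -1.5]
gripper_width: 47.1
```

Emit:
move_arm(
  steps=[
    [-0.1,0,0,-6,0,0,0],
    [-0.1,0,0,-12,0,0,0],
    [-0.1,0,0,-18,0,0,0],
    [-0.1,0,0,-22,0,0,0],
    [-0.1,0,0,-24,0,0,0],
  ],
)

```text
clock: 19.12
position: [456.9, -125.4, 86.5]
ee_rot: [0.796, -0.605, -0.0, 0.0]
contact_force: [-0.3, -0.1, -0.3]
gripper_width: 47.3
```

Emit:
move_arm(
  steps=[
    [-0.1,0,0,-2,0,0,0],
    [-0.1,0,0,-2,0,0,0],
    [-0.1,0,0,-2,0,0,0],
  ],
)

```text
clock: 19.37
position: [457.4, -125.4, 85.5]
ee_rot: [0.796, -0.605, 0.0, -0.0]
contact_force: [0.4, 0.1, -0.4]
gripper_width: 47.3
```

Emit:
move_arm(
  steps=[
    [-0.1,0,0,-1,0,0,0],
    [0.4,0,0,-1,0,0,0],
    [0.9,0,0,-1,0,0,0],
    [0.9,0,0,-1,0,0,0],
    [0.9,0,0,-1,0,0,0],
  ],
)

```text
clock: 19.78
position: [457.3, -125.3, 84.3]
ee_rot: [0.796, -0.605, 0.0, -0.0]
contact_force: [-0.3, 0.4, -0.5]
gripper_width: 80.8
```

Emit:
move_arm(
  steps=[
    [0.9,0,0,15,0,0,0],
    [0.9,0,0,40,0,0,0],
    [0.9,0,0,70,0,0,0],
    [0.9,0,20,100,0,0,0],
    [0.9,0,50,115,0,0,0],
  ],
)

```text
clock: 20.2
position: [458.9, -76.0, 202.8]
ee_rot: [0.795, -0.606, 0.002, -0.002]
contact_force: [0.6, 0.3, 0.2]
gripper_width: 80.9
```

```bash
python3 -c "
from look import *
look(0,1,1,'8',extra=[(457.3,-125.4,35,24,95)])"
```

```text
20.2 [ 0.19  0.13 -0.42  0.   -1.02  0.08] [458.9 -76.  202.8] [ 0.795 -0.606  0.002 -0.002] [0.6 0.3 0.2] 80.91624016998647
```

View pics/s8.png

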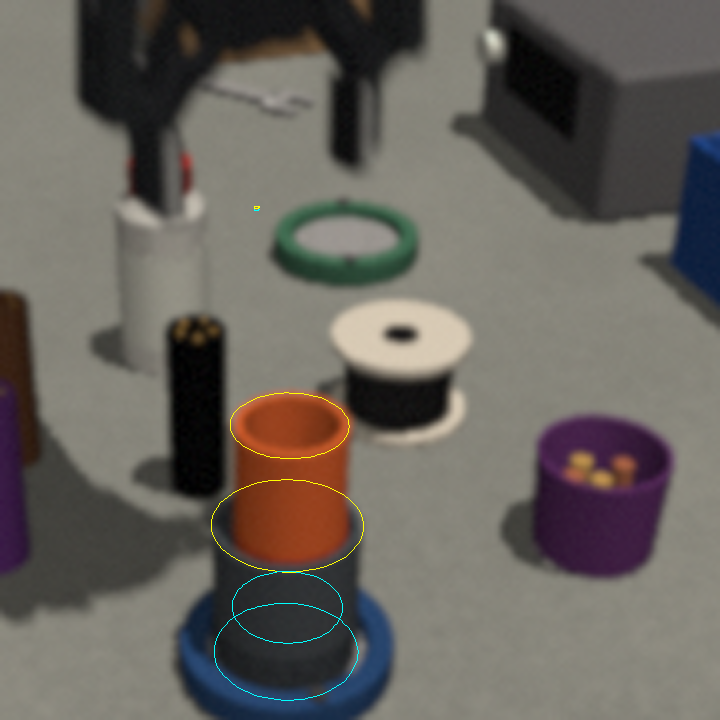

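View pics/t8.png

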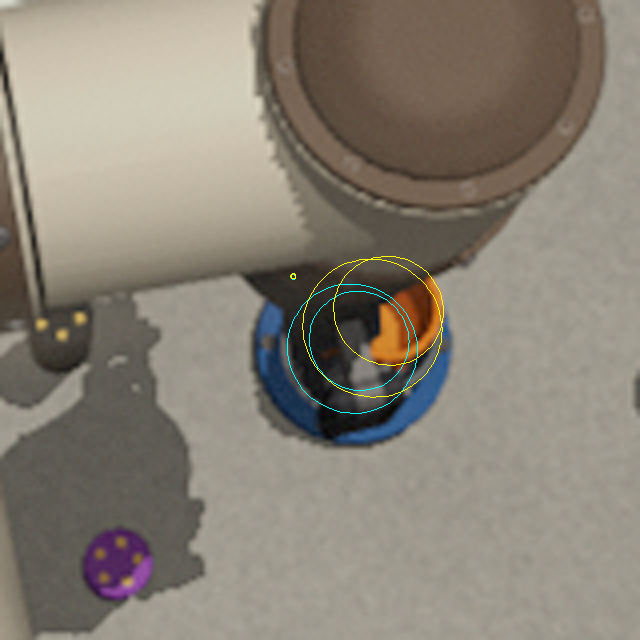

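Emit:
move_arm(
  steps=[
    [0.9,0,20,-4,0,0,0],
    [0.8,0,45,-10,0,0,0],
    [0.7,0,70,-20,0,0,0],
    [0.6,0,87,-35,0,0,0],
    [0.6,0,93,-50,0,0,0],
  ],
)

```text
clock: 20.72
position: [457.3, 19.2, 148.6]
ee_rot: [0.797, -0.604, 0.0, -0.0]
contact_force: [-0.2, 0.3, -0.9]
gripper_width: 68.3
```

Emit:
move_arm(
  steps=[
    [0.6,0,0,-8,0,0,0],
    [0.6,0,0,-16,0,0,0],
    [0.6,0,0,-24,0,0,0],
    [0.6,0,0,-28,0,0,0],
    [0.6,0,0,-28,0,0,0],
  ],
)

```text
clock: 21.13
position: [456.7, 16.9, 120.4]
ee_rot: [0.796, -0.606, -0.001, 0.001]
contact_force: [-0.0, -0.5, -0.4]
gripper_width: 68.1
```

```bash
python3 -c "
from look import *
look(0,1,1,'9',box=(180,110,360,260),bt=(200,160,360,310),extra=[(457,17.5,0,15.5,95)])"
```

```text
21.1333 [ 0.39  0.22 -0.54 -0.   -0.8  -0.12] [456.7  16.9 120.4] [ 0.796 -0.606 -0.001  0.001] [-0.  -0.5 -0.4] 68.07126505633687
```

View pics/s9.png

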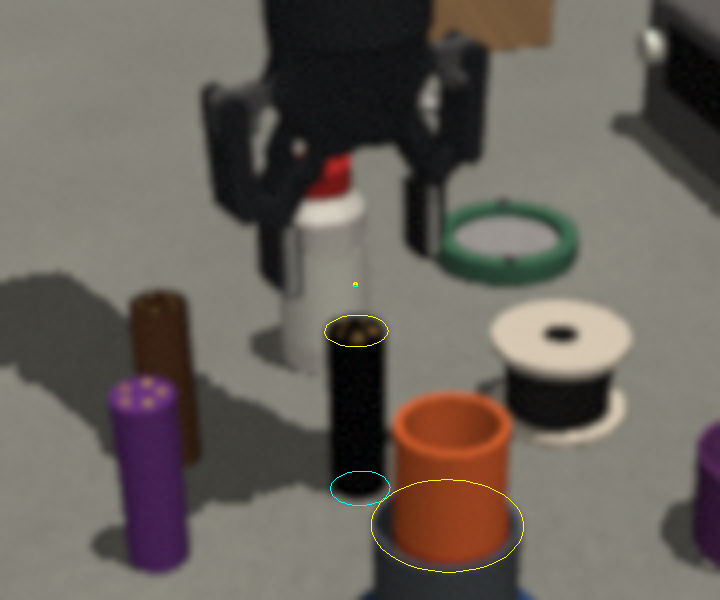

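View pics/t9.png

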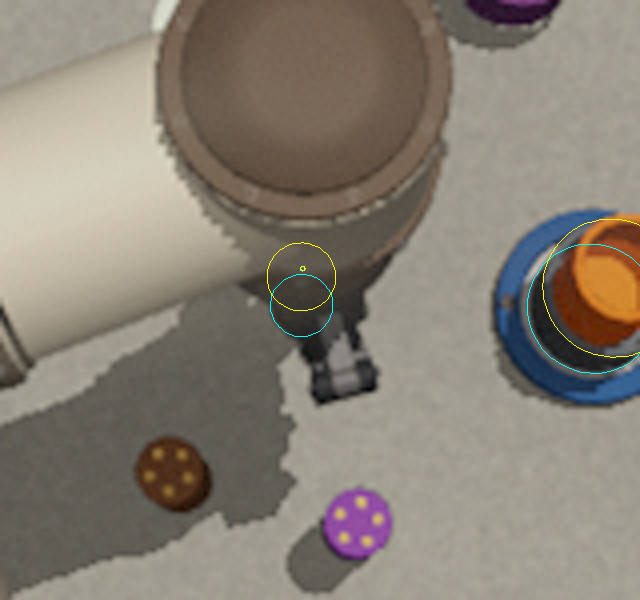

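Emit:
move_arm(
  steps=[
    [0.6,0,0,-20,0,0,0],
    [0.6,0,0,-42,0,0,0],
    [0.6,0,0,-62,0,0,0],
    [0.6,0,0,-76,0,0,0],
    [0.6,0,0,-84,0,0,0],
  ],
)

```text
clock: 21.65
position: [456.9, 17.3, 36.4]
ee_rot: [0.796, -0.605, -0.0, 0.001]
contact_force: [-1.0, 0.3, 0.2]
gripper_width: 68.2
```

Emit:
move_arm(
  steps=[
    [0.6,0,0,0,0,0,0],
    [0.6,0,0,0,0,0,0],
    [0.6,0,0,0,0,0,0],
    [0.6,0,0,0,0,0,0],
  ],
)

```text
clock: 21.98
position: [458.1, 17.9, 38.4]
ee_rot: [0.796, -0.605, 0.001, -0.001]
contact_force: [-0.3, -0.3, 0.5]
gripper_width: 68.5
```

Emit:
move_arm(
  steps=[
    [0.2,0,0,0,0,0,0],
    [-0.1,0,0,0,0,0,0],
    [-0.25,0,0,0,0,0,0],
    [-0.35,0,0,0,0,0,0],
    [-0.35,0,0,0,0,0,0],
  ],
)

```text
clock: 22.4
position: [457.5, 17.7, 37.8]
ee_rot: [0.796, -0.605, 0.0, -0.0]
contact_force: [-0.9, -0.2, 5.2]
gripper_width: 29.8
```

```bash
python3 -c "
from look import *
look(0,1,1,'10',box=(180,110,360,260),cams='s',extra=[(457,17.5,0,15.5,95)])"
```

```text
22.4 [ 0.4   0.36 -0.63  0.   -0.58 -0.12] [457.5  17.7  37.8] [ 0.796 -0.605  0.    -0.   ] [-0.9 -0.2  5.2] 29.839743712606595
```

View pics/s10.png

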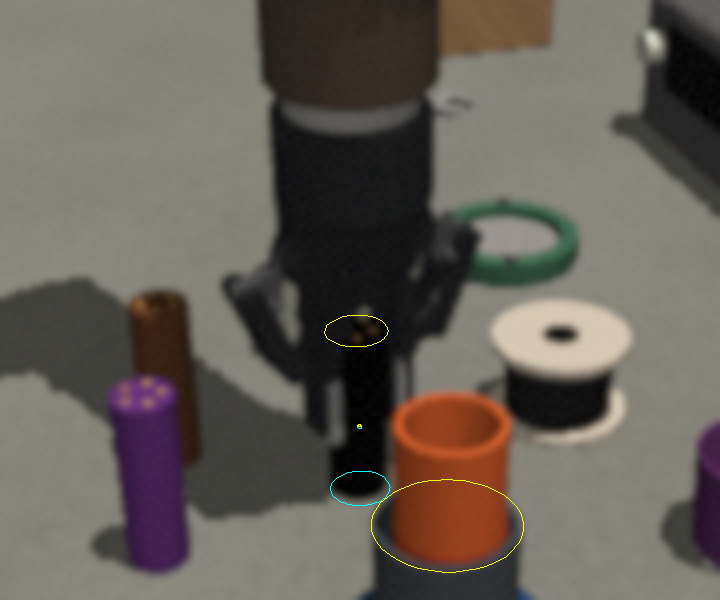

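Emit:
move_arm(
  steps=[
    [0.2,0,0,0,0,0,0],
    [0.6,0,0,0,0,0,0],
    [0.6,0,0,6,0,0,-0.1],
    [0.6,0,0,12,0,0,-0.22],
    [0.6,0,0,15,0,0,-0.34],
  ],
)

```text
clock: 22.87
position: [457.3, 17.7, 52.5]
ee_rot: [-0.68, 0.733, -0.0, 0.0]
contact_force: [-0.1, -0.1, -0.7]
gripper_width: 68.6
```

Emit:
move_arm(
  steps=[
    [0.6,0,0,0,0,0,-0.12],
    [0.6,0,0,0,0,0,-0.24],
    [0.6,0,0,0,0,0,-0.36],
    [0.6,0,0,0,0,0,-0.48],
    [0.6,0,0,0,0,0,-0.6],
  ],
)

```text
clock: 23.28
position: [457.0, 17.6, 52.0]
ee_rot: [-0.433, 0.901, 0.0, -0.0]
contact_force: [-0.3, -0.3, 0.6]
gripper_width: 68.3
```

Emit:
move_arm(
  steps=[
    [0.6,0,0,0,0,0,-0.12],
    [0.6,0,0,0,0,0,-0.24],
    [0.6,0,0,0,0,0,-0.36],
    [0.6,0,0,0,0,0,-0.48],
    [0.6,0,0,0,0,0,-0.6],
  ],
)

```text
clock: 23.7
position: [457.0, 17.6, 52.0]
ee_rot: [-0.147, 0.989, -0.0, -0.0]
contact_force: [0.8, 0.5, -0.0]
gripper_width: 68.4
```

Emit:
move_arm(
  steps=[
    [0.2,0,0,0,0,0,-0.03],
    [-0.1,0,0,0,0,0,-0.03],
    [-0.3,0,0,0,0,0,-0.03],
    [-0.5,0,0,0,0,0,-0.03],
    [-0.5,0,0,0,0,0,-0.03],
  ],
)

```text
clock: 24.12
position: [457.2, 17.6, 52.2]
ee_rot: [-0.136, 0.991, -0.0, -0.0]
contact_force: [1.1, -0.2, 0.0]
gripper_width: 29.9
```

Emit:
move_arm(
  steps=[
    [-0.5,0,0,0,0,0,0],
    [-0.5,0,0,0,0,0,0],
    [-0.5,0,0,0,0,0,0],
  ],
)

```text
clock: 24.37
position: [457.2, 17.6, 52.3]
ee_rot: [-0.136, 0.991, -0.0, -0.0]
contact_force: [0.4, -0.3, -0.6]
gripper_width: 29.5
```

Emit:
move_arm(
  steps=[
    [-0.5,0,0,20,0,0,0],
    [-0.5,0,0,50,0,0,0],
    [-0.5,0,0,85,0,0,0],
    [-0.5,0,0,120,0,0,0],
    [-0.5,0,0,155,0,0,0],
  ],
)

```text
clock: 24.78
position: [456.5, 17.5, 208.6]
ee_rot: [-0.135, 0.991, 0.0, -0.0]
contact_force: [0.5, 0.9, -1.8]
gripper_width: 29.9
```

Emit:
move_arm(
  steps=[
    [-0.5,0,-20,8,0,0,0],
    [-0.5,0,-50,8,0,0,0],
    [-0.5,0,-82,8,0,0,0],
    [-0.5,0,-112,8,0,0,0],
    [-0.5,0,-135,8,0,0,0],
  ],
)

```text
clock: 25.2
position: [456.5, -118.9, 215.1]
ee_rot: [-0.135, 0.991, 0.0, -0.0]
contact_force: [0.9, -0.2, -1.6]
gripper_width: 29.6
```

Emit:
move_arm(
  steps=[
    [-0.5,0,-8,0,0,0,0],
    [-0.5,0,-8,0,0,0,0],
    [-0.5,0,-8,0,0,0,0],
    [-0.5,0,-8,0,0,0,0],
    [-0.5,0,-8,0,0,0,0],
  ],
)

```text
clock: 25.62
position: [457.3, -124.4, 215.2]
ee_rot: [-0.136, 0.991, 0.0, -0.0]
contact_force: [0.5, 0.4, -0.9]
gripper_width: 29.6
```

```bash
python3 -c "
from look import *
look(52.3,15.5,95,'11',box=(200,60,380,250),extra=[(457.3,-125.4,35,24,95)])"
```

```text
25.6167 [ 0.08  0.14 -0.37 -0.   -1.06 -1.38] [ 457.3 -124.4  215.2] [-0.136  0.991  0.    -0.   ] [ 0.5  0.4 -0.9] 29.641413317497964
```

View pics/s11.png

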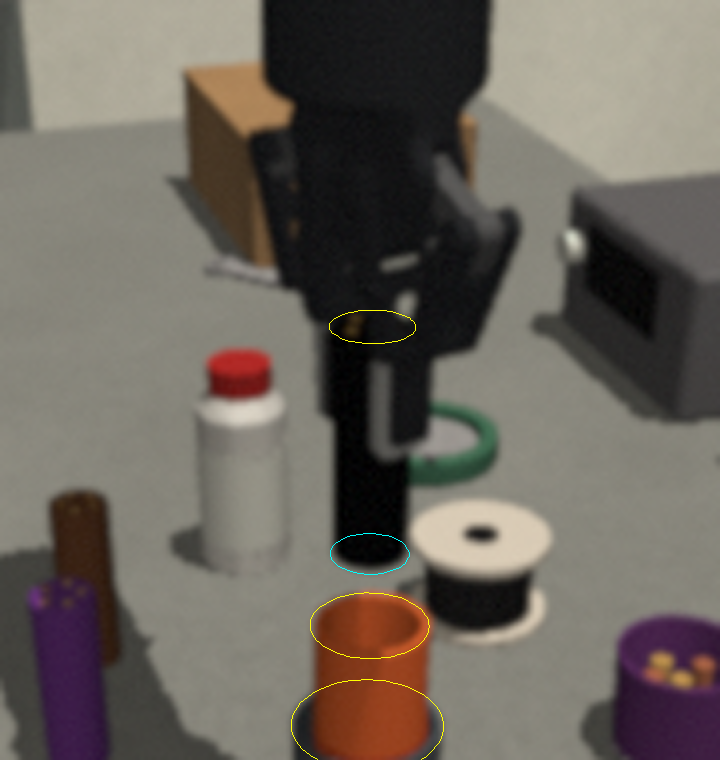

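View pics/t11.png

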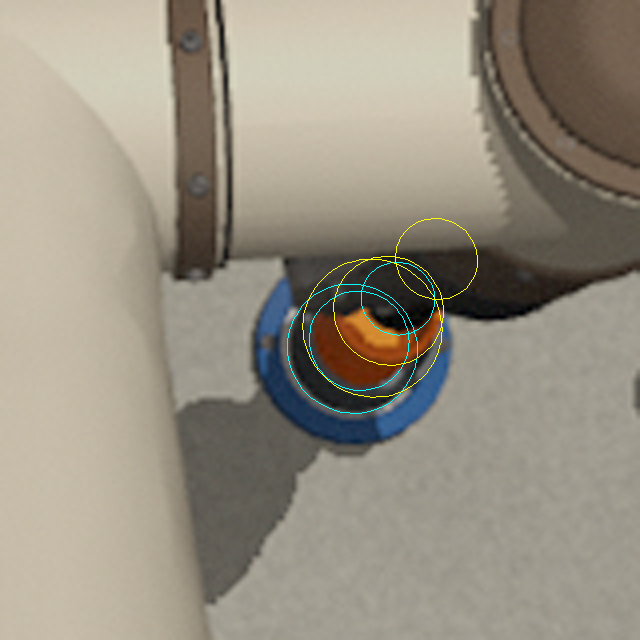

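Emit:
move_arm(
  steps=[
    [-0.5,0,-1,-8,0,0,0],
    [-0.5,0,-1,-16,0,0,0],
    [-0.5,0,-1,-22,0,0,0],
    [-0.5,0,-1,-26,0,0,0],
    [-0.5,0,-1,-28,0,0,0],
  ],
)

```text
clock: 26.13
position: [456.7, -126.3, 186.1]
ee_rot: [-0.135, 0.991, 0.0, -0.001]
contact_force: [-0.0, -0.5, -0.9]
gripper_width: 29.6
```

Emit:
move_arm(
  steps=[
    [-0.5,0,0,-2,0,0,0],
    [-0.5,0,0,-8,0,0,0],
    [-0.5,0,0,-14,0,0,0],
    [-0.5,0,0,-20,0,0,0],
    [-0.5,0,0,-26,0,0,0],
  ],
)

```text
clock: 26.55
position: [457.1, -126.4, 160.6]
ee_rot: [-0.135, 0.991, 0.0, -0.0]
contact_force: [-0.5, -0.4, -1.5]
gripper_width: 29.7
```

Emit:
move_arm(
  steps=[
    [-0.5,0,0,-6,0,0,0],
    [-0.5,0,0,-12,0,0,0],
    [-0.5,0,0,-18,0,0,0],
    [-0.5,0,0,-21,0,0,0],
    [-0.5,0,0,-22,0,0,0],
  ],
)

```text
clock: 26.97
position: [456.9, -126.4, 138.5]
ee_rot: [-0.135, 0.991, 0.0, -0.001]
contact_force: [0.2, -0.6, -1.0]
gripper_width: 29.6
```

Emit:
move_arm(
  steps=[
    [-0.5,0,0,-1,0,0,0],
    [-0.5,0,0,-2,0,0,0],
    [-0.5,0,0,-2,0,0,0],
  ],
)

```text
clock: 27.22
position: [457.4, -126.3, 137.4]
ee_rot: [-0.135, 0.991, -0.0, 0.0]
contact_force: [0.2, 0.7, -1.5]
gripper_width: 29.5
```

Emit:
move_arm(
  steps=[
    [-0.5,0,0.8,-1,0,0,0],
    [-0.5,0,0.8,-1.5,0,0,0],
    [-0.5,0,0.8,-1.5,0,0,0],
  ],
)

```text
clock: 27.47
position: [457.7, -126.0, 137.2]
ee_rot: [-0.136, 0.991, -0.001, 0.0]
contact_force: [-2.5, 0.0, 4.7]
gripper_width: 29.6
```

Bottomed (z 137.2, contact ~+5 N). Release.

Emit:
move_arm(
  steps=[
    [-0.2,0,0,0,0,0,0],
    [0.4,0,0,0,0,0,0],
    [0.6,0,0,0,0,0,0],
    [0.6,0,0,0,0,0,0],
  ],
)

```text
clock: 27.8
position: [457.3, -125.5, 135.8]
ee_rot: [-0.135, 0.991, 0.0, 0.0]
contact_force: [0.4, 0.2, 0.7]
gripper_width: 68.1
```

Emit:
move_arm(
  steps=[
    [0.6,0,0,10,0,0,0],
    [0.6,0,0,30,0,0,0],
    [0.6,0,0,60,0,0,0],
    [0.6,0,0,90,0,0,0],
    [0.6,0,-20,110,0,0,0],
  ],
)

```text
clock: 28.22
position: [458.3, -144.5, 248.7]
ee_rot: [-0.137, 0.991, -0.0, 0.002]
contact_force: [1.5, 0.2, 0.2]
gripper_width: 68.5
```

Emit:
move_arm(
  steps=[
    [0.8,0,-30,0,0,0,0],
    [1,0,-60,0,0,0,0],
    [1,-2,-90,0,0,0,0],
    [1,-4,-120,0,0,0,0],
    [1,-8,-146,0,0,0,0],
  ],
)

```text
clock: 28.63
position: [449.2, -293.2, 245.6]
ee_rot: [-0.135, 0.991, -0.0, -0.0]
contact_force: [1.5, 0.2, 0.3]
gripper_width: 85.8
```

```bash
python3 -c "
from look import *
look(0,1,1,'12',box=(220,130,420,390),bt=(280,150,480,310),extra=[(457.3,-125.4,35,24,95),(457.3,-126,85,15.5,95),(446.5,-298.6,0,25,50)])"
```

```text
28.6333 [-0.28  0.22 -0.19  0.   -1.16 -1.02] [ 449.2 -293.2  245.6] [-0.135  0.991 -0.    -0.   ] [1.5 0.2 0.3] 85.83730888057028
```

View pics/s12.png

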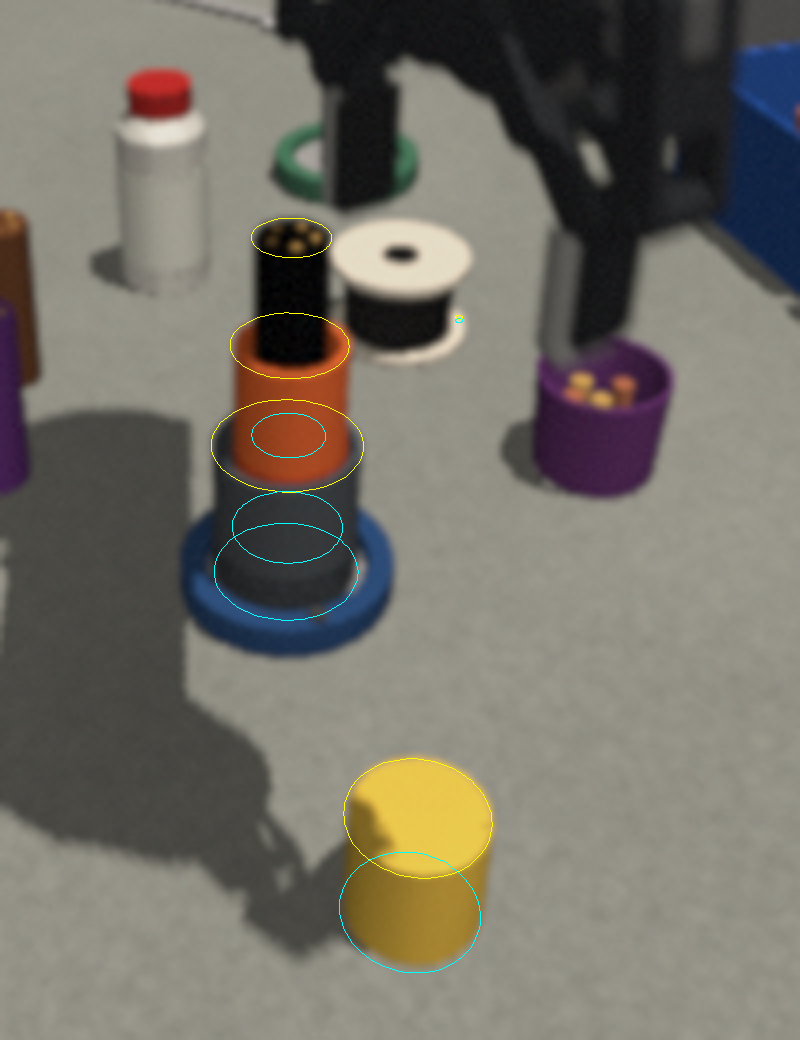

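View pics/t12.png

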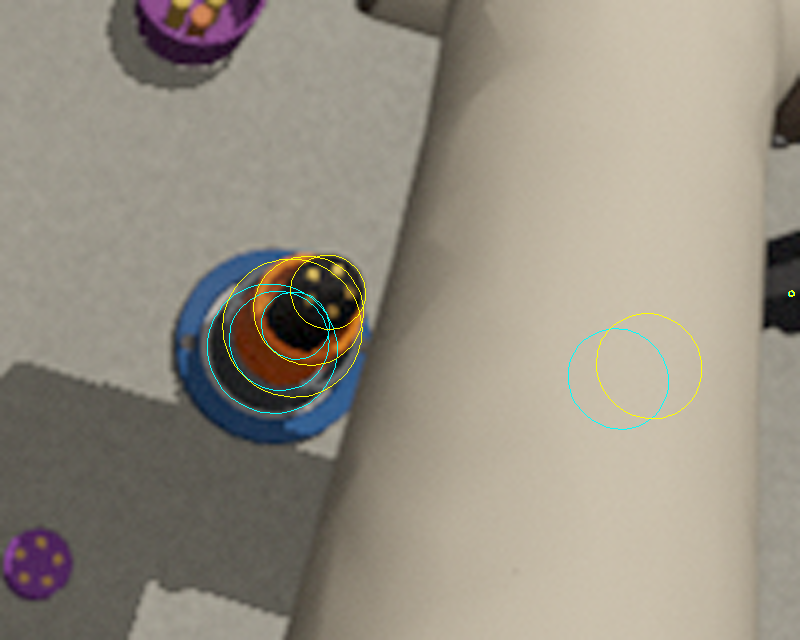

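```bash
python3 -c "
from h import *
for n in ('top','side'): cv2.imwrite('pics/full_%s.png'%n,optics.get_image(n)['frame'])"
```

```text
(no output)
```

View pics/full_top.png

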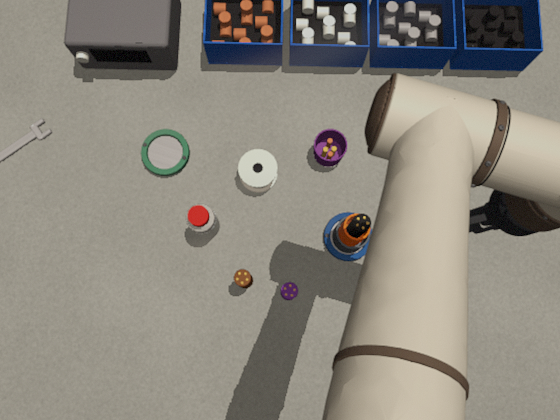

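View pics/full_side.png

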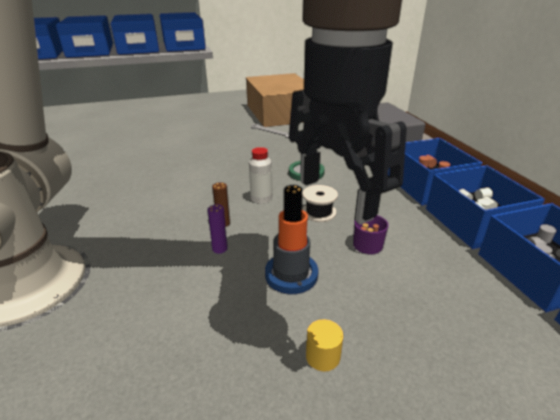

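```bash
python3 - <<'E'
import numpy as np
D=[[-1.0004,.3855,.0066,191.6,-594.3,230.2],[-.66,.34,-.06,357.8,-478.4,231.3],[.92,.48,-.47,434.7,303.9,20.8],[.01,.25,-.36,486.7,-154.7,168.7],[-.19,.61,-.13,595.1,-274.8,41.2],[.08,.22,-.48,454.5,-124.8,142.8],[.19,.13,-.42,458.9,-76,202.8],[.39,.22,-.54,456.7,16.9,120.4],[.4,.36,-.63,457.5,17.7,37.8],[.08,.14,-.37,457.3,-124.4,215.2],[-.28,.22,-.19,449.2,-293.2,245.6]]
D=np.array(D); j1,a,b,x,y,z=D.T
d=x*np.sin(j1)-y*np.cos(j1); r=x*np.cos(j1)+y*np.sin(j1); print(d.round(0)); ph=a-b
# r=r0+L1 sin a+ C cos ph + S sin ph ; z=z0+L1 cos a - C sin ph + S cos ph
n=len(r);o=np.ones(n);O=np.zeros(n)
A=np.r_[np.c_[o,O,np.sin(a),np.cos(ph),np.sin(ph)],np.c_[O,o,np.cos(a),-np.sin(ph),np.cos(ph)]]
s,res,_,sv=np.linalg.lstsq(A,np.r_[r,z],rcond=None); print(s.round(0),res,sv, (A@s-np.r_[r,z]).round(0))
E
```

```text
[160. 159. 162. 160. 157. 161. 161. 158. 162. 161. 158.]
[  -2. -134.  564.  425.   -2.] [40.09382077] [5.7127426  4.66647542 0.50681234 0.47329392 0.32819699] [ 1.  1. -0.  0. -2.  3. -3. -0.  1.  1. -2.  0. -0. -1. -1. -0. -1. -1.
  2.  0.  1.  0.]
```

Emit:
move_arm(
  steps=[
    [1,-2,-5,-30,0,0,0],
    [1,-2,-5,-68,0,0,0],
    [1,-2,-5,-105,0,0,0],
    [1,-2,-5,-135,0,0,0],
    [1,-2,-5,-150,0,0,0],
  ],
)

```text
clock: 29.25
position: [445.1, -294.5, 92.0]
ee_rot: [-0.136, 0.991, 0.002, -0.003]
contact_force: [-0.5, -0.2, -0.2]
gripper_width: 85.9
```

Emit:
move_arm(
  steps=[
    [1,0,0,0,0,0,0],
    [1,0,0,0,0,0,0],
    [1,0,0,0,0,0,0],
    [1,0,0,0,0,0,0],
    [1,0,0,0,0,0,0],
  ],
)

```text
clock: 29.67
position: [448.3, -296.7, 97.5]
ee_rot: [-0.136, 0.991, -0.001, 0.002]
contact_force: [0.0, -0.9, 0.2]
gripper_width: 85.1
```

```bash
python3 -c "
from look import *
look(0,1,1,'13',box=(230,230,430,380),cams='s',extra=[(446.5,-298.6,0,25,50)])"
```

```text
29.6667 [-0.28  0.38 -0.39  0.   -0.81 -1.02] [ 448.3 -296.7   97.5] [-0.136  0.991 -0.001  0.002] [ 0.  -0.9  0.2] 85.13019190030698
```

View pics/s13.png

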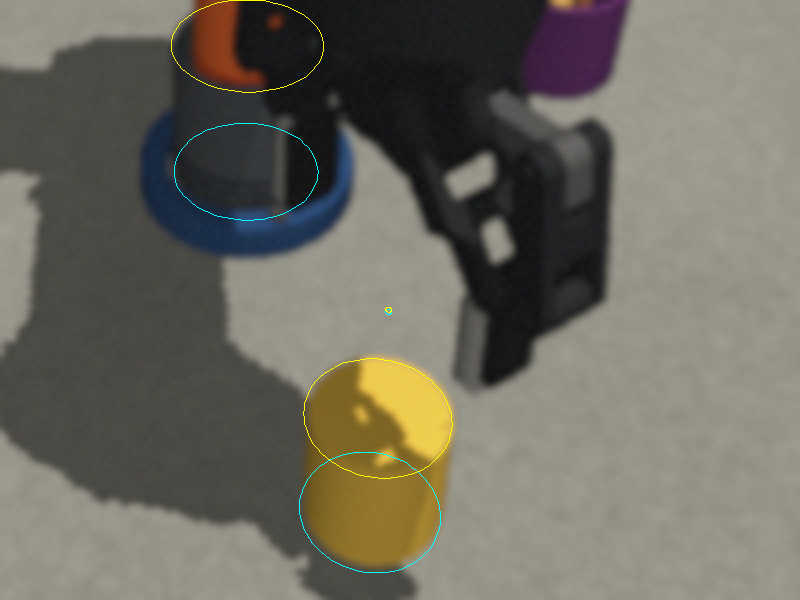

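Emit:
move_arm(
  steps=[
    [1,-1,-2.3,-8,0,0,0],
    [1,-1,-2.3,-25,0,0,0],
    [1,-1,-2.3,-45,0,0,0],
    [1,-1,-2.3,-65,0,0,0],
    [1,-1,-2.3,-78,0,0,0],
  ],
)

```text
clock: 30.13
position: [445.2, -298.7, 16.0]
ee_rot: [-0.135, 0.991, 0.001, -0.001]
contact_force: [-0.1, -0.5, 0.1]
gripper_width: 85.2
```

Emit:
move_arm(
  steps=[
    [1,0,0,-5,0,0,0],
    [1,0,0,-5,0,0,0],
    [1,0,0,-5,0,0,0],
    [1,0,0,-5,0,0,0],
    [1,0,0,-5,0,0,0],
  ],
)

```text
clock: 30.55
position: [447.0, -299.1, 13.8]
ee_rot: [-0.136, 0.991, -0.001, 0.001]
contact_force: [0.2, -0.1, -0.4]
gripper_width: 85.1
```

Emit:
move_arm(
  steps=[
    [0.6,0,0,0,0,0,0],
    [0.3,0,0,0,0,0,0],
    [0.1,0,0,0,0,0,0],
    [0.1,0,0,0,0,0,0],
    [0.1,0,0,0,0,0,0],
  ],
)

```text
clock: 30.97
position: [446.7, -299.1, 13.7]
ee_rot: [-0.136, 0.991, -0.0, 0.001]
contact_force: [-1.0, 0.0, 5.8]
gripper_width: 48.9
```

Emit:
move_arm(
  steps=[
    [0.6,0,0,0,0,0,0],
    [1,0,0,0,0,0,0],
    [1,0,0,0,0,0,0.05],
    [1,0,0,0,0,0,0.17],
    [1,0,0,0,0,0,0.29],
  ],
)

```text
clock: 31.38
position: [446.0, -298.8, 12.4]
ee_rot: [-0.28, 0.96, 0.0, -0.0]
contact_force: [-0.1, -0.5, 0.2]
gripper_width: 85.3
```

Emit:
move_arm(
  steps=[
    [1,0,0,0,0,0,0.12],
    [1,0,0,0,0,0,0.24],
    [1,0,0,0,0,0,0.36],
    [1,0,0,0,0,0,0.48],
    [1,0,0,0,0,0,0.6],
  ],
)

```text
clock: 31.8
position: [446.0, -298.8, 12.4]
ee_rot: [-0.551, 0.834, 0.0, -0.0]
contact_force: [0.3, -0.8, -0.2]
gripper_width: 85.6
```

Emit:
move_arm(
  steps=[
    [1,0,0,0,0,0,0.12],
    [1,0,0,0,0,0,0.24],
    [1,0,0,0,0,0,0.36],
    [1,0,0,0,0,0,0.48],
    [1,0,0,0,0,0,0.6],
  ],
)

```text
clock: 32.22
position: [446.0, -298.8, 12.4]
ee_rot: [0.773, -0.634, -0.0, 0.0]
contact_force: [0.1, -0.0, -0.4]
gripper_width: 85.3
```

Emit:
move_arm(
  steps=[
    [1,0,0,0,0,0,0.06],
    [0.6,0,0,0,0,0,0.06],
    [0.2,0,0,0,0,0,0.06],
    [-0.1,0,0,0,0,0,0.06],
    [-0.1,0,0,0,0,0,0.06],
  ],
)

```text
clock: 32.63
position: [446.4, -298.9, 13.0]
ee_rot: [0.79, -0.613, 0.0, -0.0]
contact_force: [0.1, -0.2, 0.3]
gripper_width: 48.2
```

Emit:
move_arm(
  steps=[
    [-0.1,0,0,0,0,0,0],
    [-0.1,0,0,0,0,0,0],
    [-0.1,0,0,0,0,0,0],
  ],
)

```text
clock: 32.88
position: [446.4, -298.9, 12.9]
ee_rot: [0.79, -0.613, 0.0, -0.0]
contact_force: [0.9, 0.3, 0.8]
gripper_width: 48.1
```

Emit:
move_arm(
  steps=[
    [-0.1,0,0,25,0,0,0],
    [-0.1,0,0,65,0,0,0],
    [-0.1,0,0,105,0,0,0],
    [-0.1,0,0,145,0,0,0],
    [-0.1,0,0,180,0,0,0],
  ],
)

```text
clock: 33.3
position: [446.1, -298.8, 195.3]
ee_rot: [0.79, -0.613, 0.001, -0.0]
contact_force: [1.0, -0.9, -0.4]
gripper_width: 48.3
```

Emit:
move_arm(
  steps=[
    [-0.1,0,0,25,0,0,0],
    [-0.1,1,20,28,0,0,0],
    [-0.1,3,50,28,0,0,0],
    [-0.1,5,80,28,0,0,0],
    [-0.1,7,110,28,0,0,0],
  ],
)

```text
clock: 33.72
position: [452.6, -187.8, 220.6]
ee_rot: [0.79, -0.614, -0.0, -0.0]
contact_force: [1.2, 0.4, 0.0]
gripper_width: 48.6
```

Emit:
move_arm(
  steps=[
    [-0.1,2,25,0,0,0,0],
    [-0.1,3,45,0,0,0,0],
    [-0.1,4,58,0,0,0,0],
    [-0.1,4,63,0,0,0,0],
    [-0.1,4,63,0,0,0,0],
  ],
)

```text
clock: 34.13
position: [457.0, -125.1, 220.6]
ee_rot: [0.791, -0.612, -0.0, 0.0]
contact_force: [-0.3, -0.2, -1.4]
gripper_width: 48.1
```

Emit:
move_arm(
  steps=[
    [-0.1,0,0,0,0,0,0],
    [-0.1,0,0,0,0,0,0],
    [-0.1,0,0,0,0,0,0],
  ],
)

```text
clock: 34.38
position: [457.1, -126.6, 220.6]
ee_rot: [0.79, -0.614, -0.0, 0.0]
contact_force: [0.5, 1.0, -0.3]
gripper_width: 48.6
```

```bash
python3 -c "
from look import *
look(12.9,25,50,'14',box=(220,110,380,260),bt=(280,150,440,300),extra=[(457.3,-125.8,85,15.5,95)])"
```

```text
34.3833 [ 0.07  0.14 -0.36  0.   -1.07  0.18] [ 457.1 -126.6  220.6] [ 0.79  -0.614 -0.     0.   ] [ 0.5  1.  -0.3] 48.552457478238615
```

View pics/s14.png

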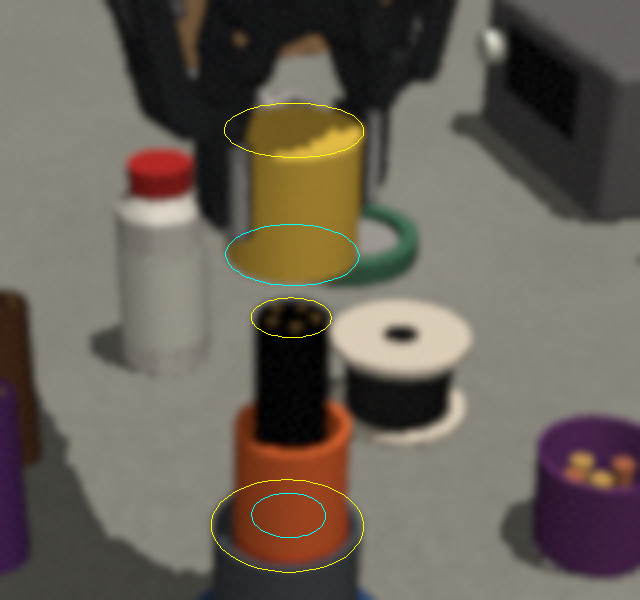

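View pics/t14.png

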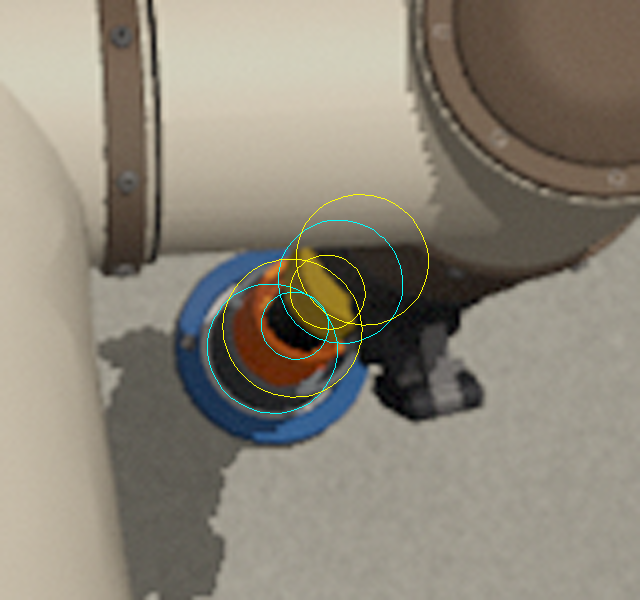

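Cap sits over the carrier (side: cap x 226–360, carrier 255–328, both centred near col 291). Lowering.

Emit:
move_arm(
  steps=[
    [-0.1,0,1,-6,0,0,0],
    [-0.1,0,1,-12,0,0,0],
    [-0.1,0,1,-18,0,0,0],
    [-0.1,0,1,-22,0,0,0],
    [-0.1,0,1,-22,0,0,0],
  ],
)

```text
clock: 34.9
position: [456.4, -124.8, 197.4]
ee_rot: [0.79, -0.613, -0.001, 0.001]
contact_force: [0.7, -0.3, 0.3]
gripper_width: 48.5
```

Emit:
move_arm(
  steps=[
    [-0.1,0,0,-4,0,0,0],
    [-0.1,0,0,-8,0,0,0],
    [-0.1,0,0,-12,0,0,0],
    [-0.1,0,0,-14,0,0,0],
    [-0.1,0,0,-14,0,0,0],
  ],
)

```text
clock: 35.32
position: [456.9, -124.8, 184.2]
ee_rot: [0.79, -0.613, -0.0, 0.0]
contact_force: [0.3, -0.0, -0.5]
gripper_width: 48.3
```

Emit:
move_arm(
  steps=[
    [-0.1,0,-0.7,-5,0,0,0],
    [-0.1,0,-0.7,-11,0,0,0],
    [-0.1,0,-0.7,-17,0,0,0],
    [-0.1,0,-0.7,-22,0,0,0],
    [-0.1,0,-0.7,-26,0,0,0],
  ],
)

```text
clock: 35.73
position: [456.9, -125.6, 157.9]
ee_rot: [0.79, -0.613, -0.0, 0.0]
contact_force: [-0.4, -0.1, -0.6]
gripper_width: 48.3
```

Emit:
move_arm(
  steps=[
    [-0.1,0,0,-2,0,0,0],
    [-0.1,0,0,-4,0,0,0],
    [-0.1,0,0,-5,0,0,0],
    [-0.1,0,0,-5,0,0,0],
  ],
)

```text
clock: 36.07
position: [457.2, -125.5, 153.7]
ee_rot: [0.79, -0.613, -0.0, 0.0]
contact_force: [0.2, 0.0, 0.2]
gripper_width: 48.4
```

Emit:
move_arm(
  steps=[
    [-0.1,0,0,-1,0,0,0],
    [-0.1,0,0,-1,0,0,0],
    [-0.1,0,0,-1,0,0,0],
  ],
)

```text
clock: 36.32
position: [457.3, -125.5, 153.0]
ee_rot: [0.79, -0.613, 0.0, -0.0]
contact_force: [-0.2, 0.5, 0.3]
gripper_width: 48.1
```

Emit:
move_arm(
  steps=[
    [-0.1,0,0,-0.8,0,0,0],
    [-0.1,0,0,-0.8,0,0,0],
    [-0.1,0,0,-0.8,0,0,0],
  ],
)

```text
clock: 36.57
position: [457.7, -125.7, 152.9]
ee_rot: [0.79, -0.613, 0.001, -0.0]
contact_force: [-1.3, 0.9, 5.2]
gripper_width: 48.6
```

Bottomed at the predicted height (152.9). Release and back off upward.

Emit:
move_arm(
  steps=[
    [0.3,0,0,0.5,0,0,0],
    [0.7,0,0,0.5,0,0,0],
    [1,0,0,0.5,0,0,0],
    [1,0,0,0.5,0,0,0],
    [1,0,0,0.5,0,0,0],
  ],
)

```text
clock: 36.98
position: [457.1, -125.5, 152.3]
ee_rot: [0.79, -0.613, -0.0, 0.0]
contact_force: [0.6, -0.1, -0.1]
gripper_width: 85.8
```

Emit:
move_arm(
  steps=[
    [1,0,0,10,0,0,0],
    [1,0,0,30,0,0,0],
    [1,0,0,60,0,0,0],
    [1,0,0,90,0,0,0],
    [1,0,0,110,0,0,0],
  ],
)

```text
clock: 37.4
position: [458.0, -125.8, 265.3]
ee_rot: [0.79, -0.613, 0.002, -0.001]
contact_force: [0.2, 0.9, -0.4]
gripper_width: 85.6
```

Emit:
move_arm(
  steps=[
    [1,0,-30,0,0,0,0],
    [1,0,-65,0,0,0,0],
    [1,0,-100,0,0,0,0],
    [1,0,-135,0,0,0,0],
    [1,0,-165,0,0,0,0],
  ],
)

```text
clock: 37.82
position: [457.0, -292.4, 262.3]
ee_rot: [0.79, -0.613, -0.0, 0.0]
contact_force: [-0.6, 1.0, 0.8]
gripper_width: 85.5
```

Emit:
move_arm(
  steps=[
    [1,0,-30,0,0,0,0],
    [1,0,-60,0,0,0,0],
    [1,0,-60,0,0,0,0],
    [1,0,-60,0,0,0,0],
  ],
)

```text
clock: 38.15
position: [456.8, -351.6, 261.5]
ee_rot: [0.789, -0.614, -0.001, 0.0]
contact_force: [-0.1, -0.2, -0.1]
gripper_width: 85.6
```

```bash
python3 -c "
from look import *
look(0,1,1,'15',box=(190,120,390,270),bt=(180,120,380,300),extra=[(457.3,-125.4,35,24,95),(457.3,-125.6,140,25,50),(474,152,0,26,124),(583.9,53.6,0,38,50),(631.2,-87.6,0,33,55)])"
```

```text
38.15 [-0.38  0.28 -0.06 -0.   -1.22  0.62] [ 456.8 -351.6  261.5] [ 0.789 -0.614 -0.001  0.   ] [-0.1 -0.2 -0.1] 85.63425442505222
```

View pics/s15.png

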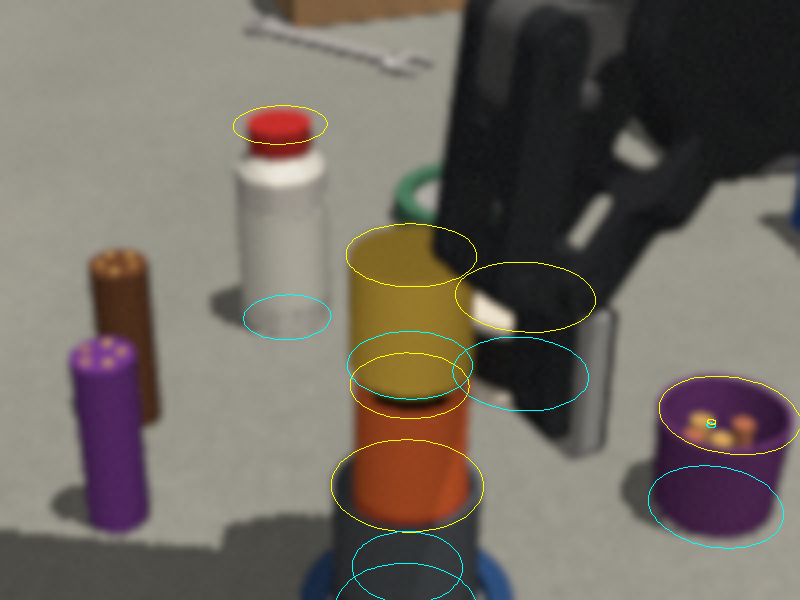

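View pics/t15.png

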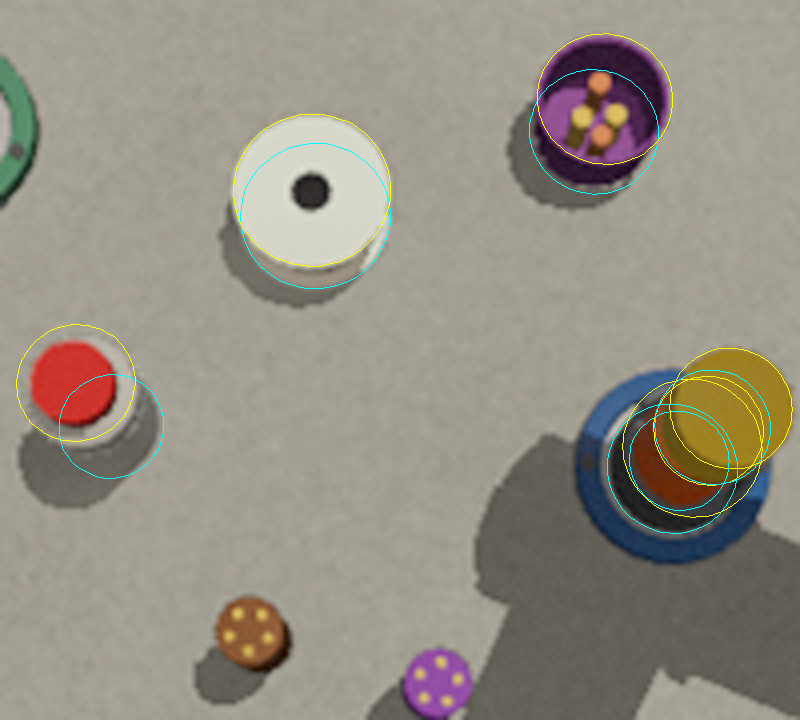

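```bash
python3 -c "
from bench import workorder
print(workorder.job_done())"
```

```text
the job is handed in; nothing more can be done
None
```

The connector is built in the blue nest: housing, sleeve, black carrier, then cap, each fully home and released before the next. I handed the job in at about 38 s of the 112 s allowed.

- **Seating:** each part stopped within about 0.6 mm of the TCP height expected for fully home:

| Part | Measured (mm) | Expected (mm) |
|---|---|---|
| Housing | 30.8 | 30.3–30.8 |
| Sleeve | 85.5 | 85.5 |
| Carrier | 137.2 | 137.3 |
| Cap | 152.9 | 152.9 |

The housing, carrier and cap showed a light contact force of about 4 to 5 N at the bottom. For the sleeve the force only eased to near zero, so its seating rests on height and on the pictures taken after release.

- **Last pictures:** both cameras show the stack upright with the cap's outline where a home cap should be. The spray can, reel, pin pot, and the brown and purple look-alikes are at the same pixels in the top view as at the start. The gripper was about 225 mm clear and open.

- **Disagreements:** the camera positions of the nests and some parts differed by up to 5 mm between the two views, and the top-view rim fit missed the carrier by more. I corrected this with a joint fit of both cameras and by gripping each part from two directions at right angles to centre it. The first squeeze on the sleeve came while the arm was still swaying, so I repeated that one.

- **Picture limit:** one picture I saved (`pics/s12.png`, 800 × 1040) went over the 800 × 600 limit, and several others were over 600 high.

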